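Unpack leaning bottles from a lidded specimen carrier

TASK

Take the loose lid off the deep specimen carrier and lay it flat on the dark mat. The square bottles inside (two or three) have slumped over: bring each one upright while its foot is still down inside the carrier, then lift it out and stand it upright in the shallow steel tray. When all of them stand in the tray, put the lid back squarely on the empty carrier so that it is fully seated, leaving the tube rack, jar and timer on the bench undisturbed.

Things in the scene. Friction and masses are not known exactly. Their poses are not given: they have to be found in the camera images.
- carrier: Deep open-topped grey plastic box, fixed to the bench: outside 114 mm (x) by 228 mm (y) by 157 mm tall, walls and floor 5 mm thick (inside 104 x 218 mm, floor at z = 5 mm, rim at z = 157 mm). Origin: centre of its underside on the bench; z up, its -x side faces roughly towards the robot.
- lid: Loose white lid, 0.28 kg: plate 128 x 242 x 5 mm; flared skirt reaching 14 mm below it goes outside the carrier walls with 3 to 6 mm play; fits either way round. Origin: centre of the plate's underside, z up. Seated: plate on the rim, origin 157 mm above the carrier's. Laid on the mat it stands on its skirt, origin about 17 mm above the bench.
- lid_grip (a point): Centre of the top of the lid's upright grip bar, 42 mm above the lid's origin. The bar is 20 mm thick (lid x), 100 mm long (lid y) and stands 37 mm above the plate. Axes as the lid.
- mat: Dark rubber mat fixed flat on the bench, to the left or the right of the carrier: 180 mm (x) by 264 mm (y), 3 mm thick. Origin: centre of its underside.
- tray: Shallow steel tray fixed to the bench on the other side of the carrier: outside 150 mm (x) by 210 mm (y), 16 mm tall, walls and floor 5 mm thick. Origin: centre of its underside; z up.
- bottle0: Square white bottle, grey screw cap fixed on. Body 36 x 36 mm, 112 tall; cap 30 mm diameter, 120 to 150 mm above the underside; 0.17 kg. Origin: centre of underside; z towards the cap, x, y square to its faces. Starts leaning about 30 deg from upright towards the carrier's +x: foot at the -x wall, cap at the +x wall, y along the carrier's y. May be absent (None).
- bottle1: Square white bottle, grey screw cap fixed on. Body 36 x 36 mm, 112 tall; cap 30 mm diameter, 120 to 150 mm above the underside; 0.17 kg. Origin: centre of underside; z towards the cap, x, y square to its faces. Starts leaning about 30 deg from upright towards the carrier's +x: foot at the -x wall, cap at the +x wall, y along the carrier's y. May be absent (None).
- bottle2: Square white bottle, grey screw cap fixed on. Body 36 x 36 mm, 112 tall; cap 30 mm diameter, 120 to 150 mm above the underside; 0.17 kg. Origin: centre of underside; z towards the cap, x, y square to its faces. Starts leaning about 30 deg from upright towards the carrier's +x: foot at the -x wall, cap at the +x wall, y along the carrier's y. May be absent (None).
- rack: Bystander: white tube rack with a few small tubes, 50 x 200 mm, 105 mm tall over the tubes, beyond the carrier. Origin: centre of its underside.
- rinse: Bystander: white jar with blue cap, 60 mm in diameter, 90 mm tall, between robot and carrier. Origin: centre of its underside.
- timer: Bystander: flat white timer 50 x 75 x 25 mm, between robot and carrier. Origin: centre of its underside.

How it is judged (in metres and radians):
On the way, in this order (a step that is already met when the one before it is completed fails the run):
1. the lid lies flat on the mat, let go (x of lid in the frame of mat between -0.06 and 0.06 m and y of lid in the frame of mat between -0.06 and 0.06 m and z of lid in the frame of mat below 0.024 m and angle between lid's own z axis and vertical below 0.06 rad and linear speed of lid below 0.03 m/s and contact force between the fingers and lid below 0.3 N), for 0.3 s.
2. every bottle stands upright in the tray, let go (x of bottle0 in the frame of tray between -0.07 and 0.07 m and y of bottle0 in the frame of tray between -0.1 and 0.1 m and z of each of bottle0, bottle1, bottle2 in the frame of tray below 0.01 m and angle between each of bottle0, bottle1, bottle2's own z axis and vertical below 0.09 rad and linear speed of each of bottle0, bottle1, bottle2 below 0.03 m/s and contact force between the fingers and bottle0 below 0.3 N and x of bottle1 in the frame of tray between -0.07 and 0.07 m and y of bottle1 in the frame of tray between -0.1 and 0.1 m and contact force between the fingers and bottle1 below 0.3 N and x of bottle2 in the frame of tray between -0.07 and 0.07 m and y of bottle2 in the frame of tray between -0.1 and 0.1 m and contact force between the fingers and bottle2 below 0.3 N), for 0.3 s.
At the end, for the whole second after the job is handed in: Every bottle present stands on the tray's floor, upright within 5 degrees; the lid lies on the carrier's rim, centred within 10 mm, square within 4.5 degrees, level within 3 degrees and no more than 4 mm high; all released and at rest (all of step 2 and x of lid in the frame of carrier between -0.01 and 0.01 m and y of lid in the frame of carrier between -0.01 and 0.01 m and z of lid in the frame of carrier between 0.153 and 0.161 m and angle between the x axis of lid and the x axis of carrier, either way round below 0.08 rad and angle between lid's own z axis and vertical below 0.06 rad and linear speed of lid below 0.03 m/s and contact force between the fingers and lid below 0.3 N); the robot touches nothing.
It fails at once if bottle0 raised past the rim of the carrier (its foot more than 130 mm above the bench) while leaning more than 20 degrees (height (world z) of bottle0 above 0.13 m and angle between bottle0's own z axis and vertical above 0.35 rad).
It fails at once if bottle1 raised past the rim of the carrier (its foot more than 130 mm above the bench) while leaning more than 20 degrees (height (world z) of bottle1 above 0.13 m and angle between bottle1's own z axis and vertical above 0.35 rad).
It fails at once if bottle2 raised past the rim of the carrier (its foot more than 130 mm above the bench) while leaning more than 20 degrees (height (world z) of bottle2 above 0.13 m and angle between bottle2's own z axis and vertical above 0.35 rad).
It fails at once if the rack, jar or timer moved more than 30 mm (distance of any of rack, rinse, timer from where it was at the start of the episode above 0.03 m).
Of bottle0, bottle1, bottle2 only 2 to 3 are there at a start; the rules pass over those that are not, and their reading is None.
At some moment in a run one of lid may be knocked a few centimetres aside while the robot is not near it.
It also fails if it takes over 210 s, if anything falls off the work surface, if the arm or the gripper's body presses on something with over 40 N, if the wrist force passes 120 N, or if a joint passes its speed limit or range.

ROBOT

A 6-joint arm with a two-finger parallel gripper is mounted at the origin on the work surface. World frame = base frame: x ahead of the robot, y to its left, z up, the work surface at z = 0. Lengths are in mm, angles in rad, forces in N, time in s.
With the tool pointing down it reaches from about 250 to 725 mm from the base axis. Payload 4 kg.
Tool frame: the origin (TCP) lies midway between the tips of the shut fingers; the grasp point (between the pads) lies 19 mm behind it; z points along the fingers, x is the direction in which the jaws open and shut, and the axes are right-handed (so a half turn about z gives the same grasp; the last joint's range is limited). The gripper opens to 85 mm and grips with 20 to 120 N. Pads are 22 mm wide; open, the fingers measure 114 mm over their backs; the gripper's body (76 mm by 85 mm) begins 54 mm behind the grasp point. The pads swing forward as they close: fully open they stand 13 mm farther back than shut.
Start: joints at [-1.169, 0.241, 0.005, 1.335, 0, 1.571], TCP at [195.536, -460.18, 231.306] pointing down, gripper open.
Joint ranges: [-2.72, 2.72], [-1.05, 1.87], [-1.09, 1.28], [-1.99, 2.15], [-1.42, 1.44], [-3.14, 3.14]. Speed limits (rad/s): [2.79, 2.79, 3.14, 3.14, 3.14, 3.14].

INTERFACE

Orientations are given as [roll, pitch, yaw] about the fixed x, y, z axes, in that order (R = Rz(yaw) Ry(pitch) Rx(roll)).
In Python, from bench import read_state, imaging, bot gives the robot as it stands.
- The arm moves only by the tool apply_moves, never from a script. Its argument "rows" is a list of rows, each a list of 3 entries, a list of its own where there are three numbers: the shift along the world's x, y, z normalised to -1 to 1, where 1 is 20 cm, then the turn, a rotation vector about the world's x, y, z normalised to -1 to 1, where 1 is pi rad, then the opening, from 0 (shut) to 1 (fully open). A call has exactly 8 rows; each row is the pose to reach, as a shift and turn from the pose commanded when the call began, turning the shorter way round; what a row does not reach only later rows make up. A row lasts 1/10 s, in which the tool goes at most 50 mm and 8.59 degrees, less where a joint would pass 70% of its speed; a pose out of reach is approached as far as the arm can. A call with a number of a shift or a turn outside -1 to 1 is refused whole. A call with a gripper value outside its range is refused whole. The fingers move at their own pace and stop on an object; "newtons" is the grip in N (left out, the last holds). Time passes only in rows, so rows that repeat a pose let the fingers close, or fill a call up. It gives the time, the measured TCP pose, the force and the opening at its end, in the units of the state.
- read_state(): the state, without advancing time (a new reading comes with each control period).
- imaging.get_image(name): name is "scene" or "top" or "wrist"; returns (picture, depth): 420x560x3 uint8, red, green, blue; 420x560 float32, mm along the optical axis (not along the pixel's ray), 0 where there is no reading.
- imaging.get_calibration(name): a dict with "fx", "fy", "cx", "cy" (pixels), "camera_from_world" (4x4, takes a point from world to camera coordinates); the wrist camera has in their place "mount" (4x4, takes a point from camera to tool coordinates, whose origin is the TCP and whose axes are the tool frame's). Camera axes: x right, y up, looking along -z (the intrinsics and any distortion apply to the point x, -y, -z); pixel columns grow to the right and rows downward; lengths in mm; the calibration is good to about 2 mm. A picture is of the moment at which its call begins: read the wrist's pose just before it. get_calibration takes no time and is no camera call.
- bot.finish_job(): hands the job in, once; it reports no verdict.
The state is a dict: "time": time; "q": joint angles; "dq": joint speeds; "effort": joint torques, N m; "ee_pos": TCP position; "tool_rot": TCP orientation; "ft_force": force on the tool from outside, world axes, zero at the start; "moment": the same for the moment, N m; "finger_gap": finger opening in mm.
Only numpy, scipy, OpenCV 4.12 (cv2) and the standard library are available. Lean on these libraries where they do the work, as an engineer would, in place of code of your own. Each camera call takes 0.05 s, during which the arm holds its last target. There are 200 camera calls.

## Working session

There is one attempt and no reset: what is moved stays moved. The work goes in short steps, Python scripts to look and compute and a tool call to move; the robot and the scene stay as the last step left them, time stands still between calls to the robot, and variables do not carry over. Pictures are saved under pics/ and viewed, about 12 in all and at most 16, crops included, and the job is handed in when it is done.

Besides the shell and the picture viewer there is one more tool, called after "Emit:" as name(argument=value, ...), one argument or row to a line, values as JSON. apply_moves: Moves the arm, as the interface text tells. Scaled input: -1 to 1 covers 20 cm each way for a shift and pi rad each way for a turn. Its arguments: {"type":"object","properties":{"rows":{"type":"array","items":{"type":"array"}},"newtons":{"type":"number"}},"required":["rows"]}

```bash
ls; mkdir -p pics; cat > h.py <<'E'
import numpy as np, cv2
from bench import read_state, imaging, bot
from scipy.spatial.transform import Rotation as Ro
def cam(n, st=None):
    c=imaging.get_calibration(n)
    if n=="wrist":
        st=st or read_state()
        T=np.eye(4);T[:3,:3]=Ro.from_euler('xyz',st['tool_rot']).as_matrix();T[:3,3]=st['ee_pos']
        W=T@np.array(c['mount'])
    else: W=np.linalg.inv(np.array(c['camera_from_world']))
    return c,W
def shot(n):
    st=read_state(); p,d=imaging.get_image(n); c,W=cam(n,st); return p,d,c,W
def cloud(d,c,W):
    v,u=np.mgrid[:d.shape[0],:d.shape[1]]
    P=np.stack([(u-c['cx'])/c['fx']*d,-(v-c['cy'])/c['fy']*d,-d],-1)
    X=P@W[:3,:3].T+W[:3,3]; X[d<=0]=np.nan; return X
def save(p,name): cv2.imwrite('pics/'+name,cv2.cvtColor(p,cv2.COLOR_RGB2BGR))
E
python3 - <<'E'
from h import *
print(imaging.get_calibration('top').keys())
for n in('top','scene'):
    p,d,c,W=shot(n); save(p,n+'0.png'); np.savez(n+'0.npz',p=p,d=d); print(n,W[:3,3],-W[:3,2],{k:v for k,v in c.items() if k!='camera_from_world'})
    print((d<=0).mean())
print(read_state())
E
```

```text
pics
dict_keys(['fx', 'fy', 'cx', 'cy', 'camera_from_world'])
top [ 418.63442503   21.79074253 1006.2161133 ] [ 0.17021278 -0.03131431 -0.98490965] {'fx': 398.313735646471, 'fy': 398.313735646471, 'cx': 286.63481194199403, 'cy': 210.63246043073477}
0.003958333333333334
scene [1003.1408407   -99.41400648 1430.96565855] [-0.30513401  0.09056608 -0.94799315] {'fx': 530.0753130015142, 'fy': 530.0753130015142, 'cx': 283.22912229282366, 'cy': 204.1232160550325}
0.003983843537414966
{'time': 0.1, 'q': array([-1.16897254e+00,  2.41367262e-01,  3.86683306e-03,  1.33520834e+00,
       -4.82786576e-07,  1.57082770e+00]), 'dq': array([-0.00026718, -0.00290481,  0.00208059, -0.00050654,  0.00163435,
        0.00128805]), 'effort': array([-3.99640358e-04, -3.73136902e+01,  2.53010792e+01,  1.08469135e-02,
        1.05389425e-06,  1.50650794e-05]), 'ee_pos': array([ 195.32742885, -459.65416459,  230.49019778]), 'tool_rot': array([ 3.14159211e+00,  1.91244125e-03, -1.16900392e+00]), 'ft_force': array([-0.06883051, -0.70058524, -1.19926416]), 'moment': array([-0.01923959,  0.03289439,  0.03228772]), 'finger_gap': 85.3259248120025}
```

View pics/top0.png

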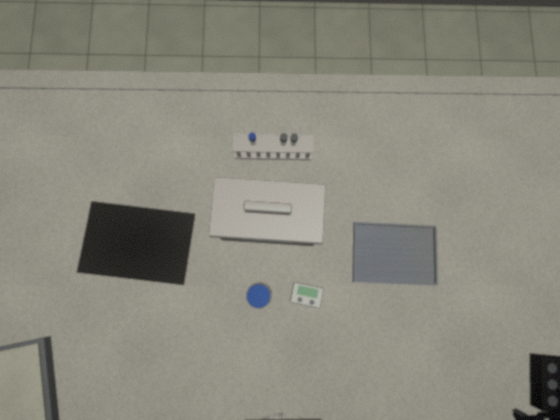

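View pics/scene0.png

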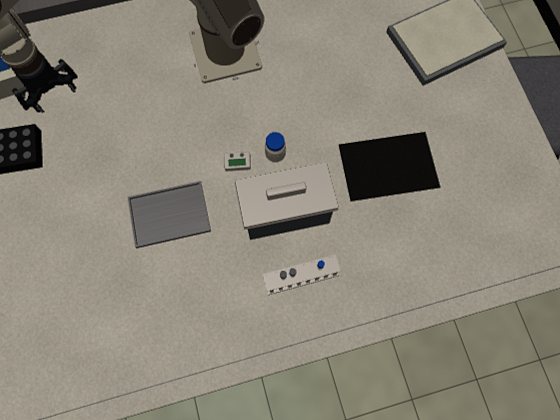

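The top view shows the lidded carrier at about (267,210), with its grip bar at (268,208). The mat is on the left at (137,243), the tray on the right at (395,253), the jar at (258,295), the timer at (308,294) and the rack at (273,145). The scene view agrees.

```bash
python3 - <<'E'
from h import *
def rect(m,X,zlim,name):
    m=m&(X[...,2]>zlim[0])&(X[...,2]<zlim[1])
    n,l,s,ce=cv2.connectedComponentsWithStats(m.astype(np.uint8))
    k=1+np.argmax(s[1:,4]); m=l==k
    Q=X[m]; r=cv2.minAreaRect(Q[:,:2].astype(np.float32))
    print(name,m.sum(),np.median(Q[:,2]).round(1),np.round(r[0],1),np.round(r[1],1),round(r[2],2))
for n in('top','scene'):
    f=np.load(n+'0.npz');p,d=f['p'],f['d'];c,W=cam(n);X=cloud(d,c,W)
    hsv=cv2.cvtColor(p,cv2.COLOR_RGB2HSV); x,y=X[...,0],X[...,1]
    near=(x>300)&(x<720)&(abs(y)<420)
    print(n)
    rect(near,X,(150,172),'lid'); rect(near,X,(185,215),'bar')
    rect(near&(hsv[...,2]<45)&(y>60),X,(-8,12),'mat')
    rect(near&(hsv[...,0]>95)&(hsv[...,0]<130)&(hsv[...,1]>30)&(y<-60),X,(-8,30),'tray')
    rect(near,X,(80,95),'jar'); rect((x>600)&(abs(y)<250),X,(60,120),'rack')
    rect(near&(y<30)&(x<480)&(y>-150),X,(14,35),'timer')
E
```

```text
top
lid 6117 162.6 [567.2  36.1] [241.8 129.9] 86.29
bar 494 199.0 [567.5  36.2] [99.4 20.7] 86.3
mat 4459 3.6 [507.6 333.5] [193.1 170.7] 83.13Traceback (most recent call last):
  File "<stdin>", line 15, in <module>
  File "<stdin>", line 5, in rect
    return _wrapfunc(a, 'argmax', axis=axis, out=out, **kwds)
    return bound(*args, **kwds)
ValueError: attempt to get argmax of an empty sequence
```

```bash
python3 - <<'E'
from h import *
def rect(m,X,zlim,name):
    m=m&(X[...,2]>zlim[0])&(X[...,2]<zlim[1])
    n,l,s,ce=cv2.connectedComponentsWithStats(m.astype(np.uint8))
    if n<2: print(name,'none');return
    k=1+np.argmax(s[1:,4]); m=l==k
    Q=X[m]; r=cv2.minAreaRect(Q[:,:2].astype(np.float32))
    print(name,m.sum(),np.median(Q[:,2]).round(1),np.round(r[0],1),np.round(r[1],1),round(r[2],2))
for n in('top','scene'):
    f=np.load(n+'0.npz');p,d=f['p'],f['d'];c,W=cam(n);X=cloud(d,c,W)
    hsv=cv2.cvtColor(p,cv2.COLOR_RGB2HSV); x,y=X[...,0],X[...,1]
    near=(x>280)&(x<720)&(abs(y)<600)
    print(n)
    if n=='top': print(hsv[245:255:4,385:400:4].tolist(), hsv[310:312,395:397].tolist())
    else: print(hsv[210:215:4,165:170:4].tolist())
    rect(near,X,(150,172),'lid'); rect(near,X,(185,215),'bar')
    rect(near&(hsv[...,2]<45)&(y>100),X,(-8,12),'mat')
    rect(near&(p[...,2].astype(int)>p[...,0].astype(int)+2)&(y<-100)&(y>-450),X,(-8,30),'tray')
    rect(near,X,(80,95),'jar'); rect((x>600)&(abs(y)<250),X,(60,120),'rack')
    rect(near&(y<30)&(x<480)&(y>-150),X,(14,35),'timer')
E
```

```text
top
[[[103, 15, 120], [107, 15, 120], [107, 15, 120], [100, 13, 118]], [[116, 15, 120], [102, 21, 119], [98, 9, 117], [105, 17, 119]], [[109, 17, 120], [101, 17, 118], [103, 15, 119], [115, 13, 116]]] [[[26, 26, 147], [26, 24, 146]], [[24, 24, 148], [28, 21, 149]]]
lid 6117 162.6 [567.2  36.1] [241.8 129.9] 86.29
bar 494 199.0 [567.5  36.2] [99.4 20.7] 86.3
mat 6355 3.6 [511.3 364.4] [255.3 170.8] 83.2
tray 3700 5.7 [ 482.5 -277.5] [202.7 145.4] 87.06
jar 440 90.7 [383.3  57.6] [50.8 49.5] 0.4
rack 84 103.3 [758.6  77.4] [28.4 17.1] 16.8
timer 647 25.7 [382.5 -56.5] [75.  49.9] 78.36
scene
[[[8, 10, 102], [23, 10, 101]], [[8, 10, 99], [15, 10, 101]]]
lid 4212 161.9 [570.7  35.6] [242.9 133. ] 86.12
bar 347 198.3 [570.5  35.8] [99.7 22.3] 86.25
mat 5036 3.4 [511.6 364.6] [264.2 182.3] 82.8
tray none
jar 277 89.3 [384.8  58.1] [50.2 55.1] 74.5
rack 451 86.1 [625.5  32.4] [227.6   4.5] 86.22
timer 435 24.9 [385.  -56.8] [74.9 53.3] 78.71
```

Emit:
apply_moves(
  rows=[
    [[0.1,0.15,0.15],[0,0,0.03],1],
    [[0.2,0.3,0.15],[0,0,0.06],1],
    [[0.35,0.5,0.15],[0,0,0.09],1],
    [[0.5,0.7,0.15],[0,0,0.12],1],
    [[0.6,0.85,0.15],[0,0,0.12],1],
    [[0.6,0.85,0.15],[0,0,0.12],1],
    [[0.6,0.85,0.15],[0,0,0.12],1],
    [[0.6,0.85,0.15],[0,0,0.12],1],
  ],
)

```text
time: 0.9
ee_pos: [315.1, -290.7, 261.1]
tool_rot: [3.141, 0.0, -0.793]
ft_force: [-0.2, -0.2, -0.3]
finger_gap: 85.6
```

Emit:
apply_moves(
  rows=[
    [[0.15,0.2,0],[0,0,0.03],1],
    [[0.3,0.4,0],[0,0,0.06],1],
    [[0.45,0.6,0],[0,0,0.09],1],
    [[0.65,0.85,0],[0,0,0.12],1],
    [[0.65,0.85,0],[0,0,0.12],1],
    [[0.65,0.85,0],[0,0,0.12],1],
    [[0.65,0.85,0],[0,0,0.12],1],
    [[0.65,0.85,0],[0,0,0.12],1],
  ],
)

```text
time: 1.7
ee_pos: [444.7, -121.8, 261.2]
tool_rot: [3.141, 0.0, -0.418]
ft_force: [-0.7, 0.4, 0.9]
finger_gap: 84.8
```

Emit:
apply_moves(
  rows=[
    [[0.15,0.2,0],[0,0,0.03],1],
    [[0.3,0.4,0],[0,0,0.06],1],
    [[0.45,0.6,0],[0,0,0.09],1],
    [[0.62,0.78,0],[0,0,0.111],1],
    [[0.62,0.78,0],[0,0,0.111],1],
    [[0.62,0.78,0],[0,0,0.111],1],
    [[0.62,0.78,0],[0,0,0.111],1],
    [[0.62,0.78,0],[0,0,0.111],1],
  ],
)

```text
time: 2.5
ee_pos: [568.8, 34.0, 261.9]
tool_rot: [3.141, -0.0, -0.069]
ft_force: [0.4, -0.4, 0.1]
finger_gap: 85.4
```

Emit:
apply_moves(
  rows=[
    [[0,0.01,-0.1],[0,0,0],1],
    [[0,0.01,-0.2],[0,0,0],1],
    [[0,0.01,-0.3],[0,0,0],1],
    [[0,0.01,-0.38],[0,0,0],1],
    [[0,0.01,-0.44],[0,0,0],1],
    [[0,0.01,-0.475],[0,0,0],1],
    [[0,0.01,-0.475],[0,0,0],1],
    [[0,0.01,-0.475],[0,0,0],0.5],
  ],
  newtons=50,
)

```text
time: 3.3
ee_pos: [569.9, 37.6, 167.1]
tool_rot: [-3.141, -0.001, -0.067]
ft_force: [-0.1, 0.4, -0.2]
finger_gap: 72.9
```

Emit:
apply_moves(
  rows=[
    [[0,0,0],[0,0,0],0],
    [[0,0,0],[0,0,0],0],
    [[0,0,0],[0,0,0],0],
    [[0,0,0],[0,0,0],0],
    [[0,0,0],[0,0,0],0],
    [[0,0,0],[0,0,0],0],
    [[0,0,0],[0,0,0],0],
    [[0,0,0],[0,0,0],0],
  ],
)

```text
time: 4.1
ee_pos: [569.5, 37.9, 166.8]
tool_rot: [-3.141, -0.0, -0.066]
ft_force: [-2.0, 1.1, 5.2]
finger_gap: 19.3
```

Emit:
apply_moves(
  rows=[
    [[0,0,0.03],[0,0,0],0],
    [[0,0,0.06],[0,0,0],0],
    [[0,0,0.1],[0,0,0],0],
    [[0,0,0.15],[0,0,0],0],
    [[0,0,0.2],[0,0,0],0],
    [[0,0,0.25],[0,0,0],0],
    [[0,0,0.3],[0,0,0],0],
    [[0,0,0.3],[0,0,0],0],
  ],
)

```text
time: 4.9
ee_pos: [570.7, 37.9, 228.6]
tool_rot: [-3.141, -0.004, -0.066]
ft_force: [-0.1, -0.1, -3.0]
finger_gap: 19.4
```

Emit:
apply_moves(
  rows=[
    [[0,0.05,0],[0,0,0],0],
    [[-0.02,0.15,0],[0,0,0],0],
    [[-0.05,0.3,0],[0,0,-0.01],0],
    [[-0.08,0.45,0],[0,0,-0.01],0],
    [[-0.11,0.6,0],[0,0,-0.01],0],
    [[-0.145,0.75,0],[0,0,-0.01],0],
    [[-0.145,0.815,0],[0,0,-0.01],0],
    [[-0.145,0.815,0],[0,0,-0.01],0],
  ],
)

```text
time: 5.7
ee_pos: [539.9, 203.0, 225.6]
tool_rot: [3.141, 0.001, -0.094]
ft_force: [-0.1, 0.1, -2.5]
finger_gap: 19.3
```

Emit:
apply_moves(
  rows=[
    [[0,0.1,0],[0,0,0],0],
    [[-0.02,0.25,0],[0,0,0],0],
    [[-0.05,0.4,0],[0,0,-0.01],0],
    [[-0.08,0.55,0],[0,0,-0.01],0],
    [[-0.11,0.68,0],[0,0,-0.01],0],
    [[-0.145,0.77,0],[0,0,-0.01],0],
    [[-0.145,0.815,0],[0,0,-0.01],0],
    [[-0.145,0.815,0],[0,0,-0.01],0],
  ],
)

```text
time: 6.5
ee_pos: [511.9, 363.9, 225.7]
tool_rot: [3.141, 0.0, -0.129]
ft_force: [0.0, -0.5, -2.3]
finger_gap: 19.4
```

Emit:
apply_moves(
  rows=[
    [[0,0,-0.1],[0,0,0],0],
    [[0,0,-0.25],[0,0,0],0],
    [[0,0,-0.4],[0,0,0],0],
    [[0,0,-0.55],[0,0,0],0],
    [[0,0,-0.7],[0,0,0],0],
    [[0,0,-0.82],[0,0,0],0],
    [[0,0,-0.9],[0,0,0],0],
    [[0,0,-0.9],[0,0,0],0],
  ],
)

```text
time: 7.3
ee_pos: [510.3, 360.5, 43.1]
tool_rot: [3.136, 0.005, -0.131]
ft_force: [-0.3, -0.2, -3.3]
finger_gap: 19.2
```

Emit:
apply_moves(
  rows=[
    [[0,0,-0.03],[0,0,0],0],
    [[0,0,-0.06],[0,0,0],0],
    [[0,0,-0.08],[0,0,0],0],
    [[0,0,-0.095],[0,0,0],0],
    [[0,0,-0.105],[0,0,0],0],
    [[0,0,-0.105],[0,0,0],0],
    [[0,0,-0.105],[0,0,0],0],
    [[0,0,-0.105],[0,0,0],0],
  ],
)

```text
time: 8.1
ee_pos: [511.8, 363.9, 26.5]
tool_rot: [-3.141, -0.001, -0.129]
ft_force: [-1.5, -2.2, 6.4]
finger_gap: 19.3
```

Emit:
apply_moves(
  rows=[
    [[0,0,0],[0,0,0],0.5],
    [[0,0,0],[0,0,0],1],
    [[0,0,0],[0,0,0],1],
    [[0,0,0],[0,0,0],1],
    [[0,0,0],[0,0,0],1],
    [[0,0,0.05],[0,0,0],1],
    [[0,0,0.15],[0,0,0],1],
    [[0,0,0.3],[0,0,0],1],
  ],
)

```text
time: 8.9
ee_pos: [510.3, 363.0, 84.6]
tool_rot: [3.139, 0.003, -0.129]
ft_force: [0.7, 0.7, 0.9]
finger_gap: 85.8
```

Emit:
apply_moves(
  rows=[
    [[0,0,0.2],[0,0,0],1],
    [[0,0,0.4],[0,0,0],1],
    [[0,0,0.6],[0,0,0],1],
    [[0,0,0.8],[0,0,0],1],
    [[0,0,1],[0,0,0],1],
    [[0,0,1],[0,0,0],1],
    [[0,0,1],[0,0,0],1],
    [[0,0,1],[0,0,0],1],
  ],
)

```text
time: 9.7
ee_pos: [511.0, 363.4, 284.3]
tool_rot: [3.14, 0.001, -0.129]
ft_force: [0.1, 0.5, -0.7]
finger_gap: 85.2
```

```bash
python3 - <<'E'
from h import *
np.set_printoptions(precision=3,suppress=True)
c=imaging.get_calibration('wrist');print(c)
for n in('top','scene'):
    p,d,c,W=shot(n); save(p,n+'1.png'); np.savez(n+'1.npz',p=p,d=d)
    u=slice(200,340) if n=='top' else slice(210,350)
    v=slice(160,270) if n=='top' else slice(150,260)
    save(cv2.resize(p[v,u],None,fx=5,fy=5),n+'1c.png')
E
```

```text
{'fx': 312.4713070063945, 'fy': 312.4713070063945, 'cx': 279.7792446228129, 'cy': 208.7014791119903, 'mount': array([[   1.   ,   -0.001,    0.   ,   -0.222],
       [  -0.001,   -0.95 ,   -0.314,  -80.454],
       [   0.001,    0.314,   -0.95 , -142.446],
       [   0.   ,    0.   ,    0.   ,    1.   ]])}
```

View pics/top1c.png

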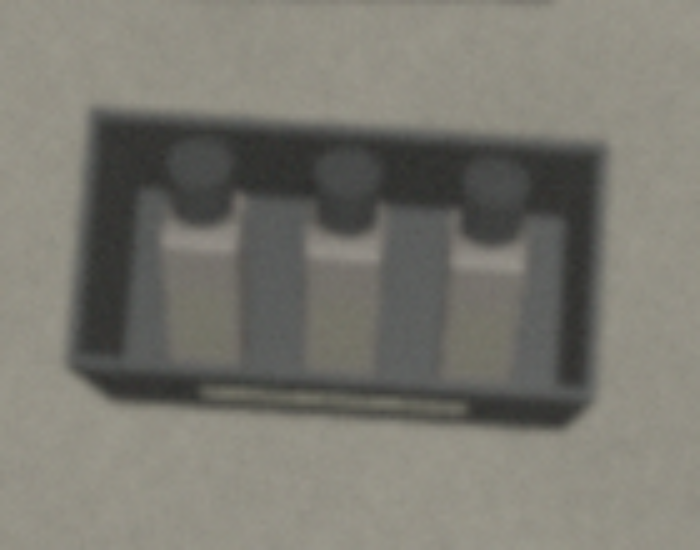

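The crop shows three leaning bottles in the open carrier, with caps at about (200,165), (347,175) and (497,185) in the crop, all against the far wall. Next I'll measure the carrier frame and the cap positions.

```bash
cat >> h.py <<'E'
def rectof(m,X,zlim,name):
    m=m&(X[...,2]>zlim[0])&(X[...,2]<zlim[1])
    n,l,s,ce=cv2.connectedComponentsWithStats(m.astype(np.uint8),connectivity=8)
    if n<2: print(name,'none');return
    m=l==1+np.argmax(s[1:,4]); Q=X[m]; r=cv2.minAreaRect(Q[:,:2].astype(np.float32))
    print(name,m.sum(),np.median(Q[:,2]).round(1),np.round(r[0],1),np.round(r[1],1),round(r[2],2)); return r
E
python3 - <<'E'
from h import *
for n in('top','scene'):
    f=np.load(n+'1.npz');p,d=f['p'],f['d'];c,W=cam(n);X=cloud(d,c,W)
    x,y=X[...,0],X[...,1]; near=(x>450)&(x<660)&(abs(y-36)<150)
    r=rectof(near,X,(150,162),n+' rim')
    rectof((y>180)&(y<560)&(x>300),X,(16,30),n+' lid'); rectof((y>180)&(y<560)&(x>300),X,(45,75),n+' bar')
    a=np.radians(-3.75); R=np.array([[np.cos(a),-np.sin(a)],[np.sin(a),np.cos(a)]])
    L=(X[...,:2]-np.array(r[0]))@R
    m=(abs(L[...,0])<48)&(abs(L[...,1])<104)&(X[...,2]>112)&(X[...,2]<158)
    k,l,s,ce=cv2.connectedComponentsWithStats(m.astype(np.uint8))
    for i in range(1,k):
        if s[i,4]<20: continue
        q=L[l==i]; z=X[...,2][l==i]
        print(i,s[i,4],'cx,cy',q.mean(0).round(1),q.min(0).round(1),q.max(0).round(1),'z',z.min().round(),z.max().round())
    # body white faces
    g=p.astype(int).sum(2); mb=(abs(L[...,0])<48)&(abs(L[...,1])<104)&(X[...,2]>30)&(X[...,2]<120)&(g>300)
    k,l,s,ce=cv2.connectedComponentsWithStats(mb.astype(np.uint8))
    for i in range(1,k):
        if s[i,4]<40: continue
        q=L[l==i]; print('body',s[i,4],q.mean(0).round(1),q.min(0).round(1),q.max(0).round(1))
E
```

```text
top rim 860 157.3 [566.9  36.2] [228.3 115.2] 86.32
top lid 4808 22.2 [512.4 361.4] [244.7 128.2] 82.55
top bar 375 58.7 [512.3 361.2] [99.9 20.2] 82.39
1 329 cx,cy [21.4 64.2] [-1.  47.1] [47.9 82.2] z 112.0 153.0
2 321 cx,cy [21.3 -0.9] [ -1.8 -18.3] [47.7 16.7] z 112.0 153.0
3 317 cx,cy [ 21.6 -65.7] [ -1.3 -82.5] [ 47.8 -48. ] z 112.0 152.0
body 395 [-12.5  64. ] [-39.5  47.2] [29.2 82.2]
body 385 [-12.6  -1.4] [-39.3 -18.3] [26.  16.7]
body 379 [-12.9 -66.3] [-39.2 -83.6] [ 25.9 -49.3]
scene rim 628 156.2 [569.1  36.3] [228.3 116.9] 86.34
scene lid 3008 22.0 [515.  361.7] [244.4 130.8] 82.43
scene bar 270 58.1 [515.4 360.7] [98.4 22. ] 84.44
1 173 cx,cy [24.4 63.7] [-2.  47.4] [46.4 82.4] z 112.0 155.0
2 170 cx,cy [24.8 -1.2] [ -1.1 -18.4] [46.1 16.9] z 112.0 155.0
3 165 cx,cy [ 25.7 -66.5] [  0.4 -84.1] [ 45.4 -48.9] z 112.0 155.0
body 60 [ 8.2 61.2] [-18.6  47.7] [33.6 81.8]
body 54 [10.3 -4.1] [ -3.6 -17.7] [33.2 16.5]
body 59 [  4.1 -66.7] [-15.  -83.1] [ 19.2 -48.6]
```

Emit:
apply_moves(
  rows=[
    [[0,-0.1,0],[0,0,0.04],0.52],
    [[0,-0.25,0],[0,0,0.08],0.52],
    [[0,-0.4,0],[0,0,0.12],0.52],
    [[0,-0.55,0],[0,0,0.16],0.52],
    [[0,-0.7,0],[0,0,0.2],0.52],
    [[0,-0.85,0],[0,0,0.24],0.52],
    [[0,-1,0],[0,0,0.26],0.52],
    [[0,-1,0],[0,0,0.26],0.52],
  ],
)

```text
time: 10.6
ee_pos: [510.8, 160.5, 284.3]
tool_rot: [-3.141, 0.003, 0.684]
ft_force: [-0.5, 0.6, -0.4]
finger_gap: 44.3
```

Emit:
apply_moves(
  rows=[
    [[0.1,-0.1,0],[0,0,0.04],0.52],
    [[0.2,-0.25,0],[0,0,0.08],0.52],
    [[0.3,-0.4,0],[0,0,0.12],0.52],
    [[0.4,-0.55,0],[0,0,0.16],0.52],
    [[0.5,-0.7,0],[0,0,0.2],0.52],
    [[0.54,-0.85,0],[0,0,0.24],0.52],
    [[0.54,-0.985,0],[0,0,0.261],0.52],
    [[0.54,-0.985,0],[0,0,0.261],0.52],
  ],
)

```text
time: 11.4
ee_pos: [619.5, -35.9, 283.4]
tool_rot: [-3.139, 0.001, 1.504]
ft_force: [0.5, 0.4, -0.5]
finger_gap: 44.3
```

Emit:
apply_moves(
  rows=[
    [[0,0,-0.05],[0.001,0.02,0],0.52],
    [[0,0,-0.1],[0.002,0.04,0],0.52],
    [[0,0,-0.15],[0.003,0.06,0],0.52],
    [[0,0,-0.2],[0.005,0.083,0],0.52],
    [[0,0,-0.2],[0.005,0.083,0],0.52],
    [[0,0,-0.2],[0.005,0.083,0],0.52],
    [[0,0,-0.2],[0.005,0.083,0],0.52],
    [[0,0,-0.2],[0.005,0.083,0],0.52],
  ],
)

```text
time: 12.2
ee_pos: [619.5, -32.9, 247.7]
tool_rot: [-2.885, 0.001, 1.508]
ft_force: [0.0, 0.1, -0.4]
finger_gap: 44.4
```

```bash
python3 - <<'E'
from h import *
np.set_printoptions(precision=3,suppress=True)
s=read_state();print(s['q'],s['ee_pos'],s['tool_rot'],s['finger_gap'])
print(Ro.from_euler('xyz',s['tool_rot']).as_matrix())
p,d,c,W=shot('wrist');save(p,'w2.png');np.savez('w2.npz',p=p,d=d,W=W)
X=cloud(d,c,W)
Rm=Ro.from_euler('z',-3.67,degrees=True).as_matrix()
L=(X-[567.5,36.2,0])@Rm
rectof((abs(L[...,0])<75)&(abs(L[...,1])<125),X,(150,163),'rim')
m=(abs(L[...,0])<49)&(abs(L[...,1])<106)&(L[...,2]>115)&(L[...,2]<154)
k,l,st,ce=cv2.connectedComponentsWithStats(m.astype(np.uint8))
for i in range(1,k):
    if st[i,4]>60:
        q=L[l==i]; print(st[i],q.mean(0).round(1),np.percentile(q,2,axis=0).round(1),np.percentile(q,98,axis=0).round(1))
E
```

```text
[-0.054  0.742  0.811  1.897  0.002  0.009] [619.464 -32.862 247.673] [-2.885  0.001  1.508] 44.44514330779208
[[ 0.063  0.965 -0.254]
 [ 0.998 -0.061  0.015]
 [-0.001 -0.254 -0.967]]
rim 7312 156.6 [565.4  35.4] [229.2 114.2] 86.47
[ 259  174   39   56 1785] [ 23.4 -67.1 135. ] [  1.1 -81.6 115.5] [ 46.7 -52.7 149.8]
[ 330  174   44   56 1836] [ 23.5  -3.3 134.8] [  0.9 -16.3 115.6] [ 46.6  12.5 149.7]
[ 400  174   52   56 1981] [ 23.9  60.4 134.7] [  1.3  48.7 115.7] [ 46.3  77.4 149.8]
```

View pics/w2.png

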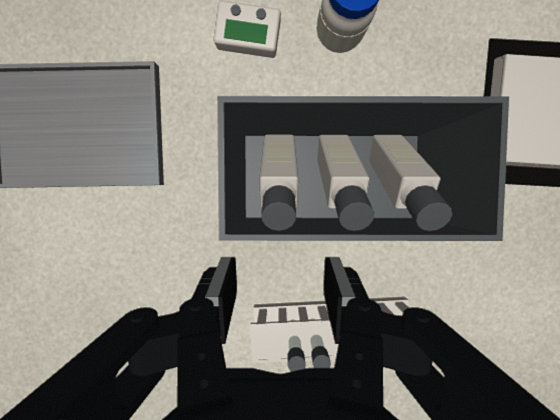

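The wrist view shows the three caps at (279,215), (353,215) and (432,210), and the fingers straddle the column of the right-hand bottle C (y around -32). I'll halve the tilt to gain rim clearance, then descend on C.

Emit:
apply_moves(
  rows=[
    [[-0.05,0,0],[-0.001,-0.02,0],0.52],
    [[-0.1,0,-0.05],[-0.0025,-0.04,0],0.52],
    [[-0.107,0,-0.12],[-0.0025,-0.04,0],0.52],
    [[-0.107,0,-0.2],[-0.0025,-0.04,0],0.52],
    [[-0.107,0,-0.27],[-0.0025,-0.04,0],0.52],
    [[-0.107,0,-0.33],[-0.0025,-0.04,0],0.52],
    [[-0.107,0,-0.35],[-0.0025,-0.04,0],0.52],
    [[-0.107,0,-0.35],[-0.0025,-0.04,0],0.52],
  ],
)

```text
time: 13.05
ee_pos: [597.8, -33.2, 175.3]
tool_rot: [-3.006, 0.001, 1.507]
ft_force: [-0.1, -0.3, 0.8]
finger_gap: 44.3
```

Emit:
apply_moves(
  rows=[
    [[-0.005,0,-0.04],[0,0,0],0.52],
    [[-0.01,0,-0.09],[0,0,0],0.52],
    [[-0.02,0,-0.15],[0,0,0],0.52],
    [[-0.028,0,-0.21],[0,0,0],0.52],
    [[-0.036,0,-0.27],[0,0,0],0.52],
    [[-0.042,0,-0.31],[0,0,0],0.52],
    [[-0.042,0,-0.325],[0,0,0],0.52],
    [[-0.042,0,-0.325],[0,0,0],0.52],
  ],
)

```text
time: 13.85
ee_pos: [589.9, -33.6, 114.0]
tool_rot: [-3.009, 0.002, 1.507]
ft_force: [-5.5, 0.7, 17.6]
finger_gap: 44.5
```

```bash
python3 - <<'E'
from h import *
s=read_state();print(s['q'],s['ee_pos'],s['tool_rot'],s['finger_gap'])
p,d,c,W=shot('wrist');save(p,'w3.png')
E
```

```text
[-0.05623754  0.59482909  0.22525228  1.33352327 -0.00136787  0.00780168] [589.90745931 -33.62576805 113.99063817] [-3.00930324e+00  2.38505423e-03  1.50700571e+00] 44.46764905789913
```

View pics/w3.png

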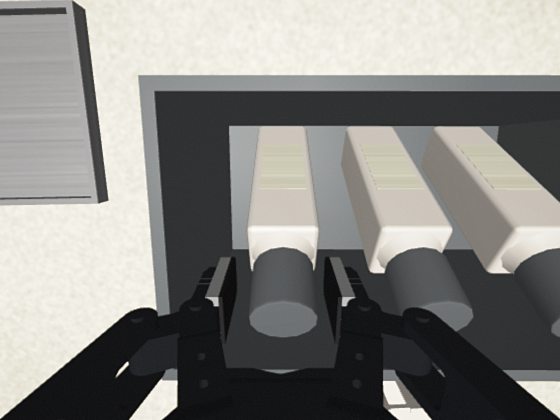

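The caps are well centred between the fingers (cap at 283,290; pads at 222 and 342), but there is an upward contact force of 17.6 N. I'll back off a little and re-read it.

Emit:
apply_moves(
  rows=[
    [[-0.01,0,0.02],[0,0,0],0.52],
    [[-0.02,0,0.04],[0,0,0],0.52],
    [[-0.02,0,0.04],[0,0,0],0.52],
    [[-0.02,0,0.04],[0,0,0],0.52],
    [[-0.02,0,0.04],[0,0,0],0.52],
    [[-0.02,0,0.04],[0,0,0],0.52],
    [[-0.02,0,0.04],[0,0,0],0.52],
    [[-0.02,0,0.04],[0,0,0],0.52],
  ],
)

```text
time: 14.7
ee_pos: [585.7, -33.2, 118.1]
tool_rot: [-3.006, 0.001, 1.508]
ft_force: [-0.4, 0.4, -0.2]
finger_gap: 44.5
```

```bash
python3 - <<'E'
from h import *
s=read_state();print(s['ft_force'],s['moment'],s['ee_pos'],s['tool_rot'])
E
```

```text
[-0.40313147  0.38187928 -0.18033611] [ 0.00046021 -0.06807589  0.00374058] [585.70496638 -33.17135016 118.07188313] [-3.00595044e+00  6.62130520e-04  1.50766739e+00]
```

Emit:
apply_moves(
  rows=[
    [[0.015,0,0],[0,0,0],0.52],
    [[0.015,0,0],[0,0,0],0.3],
    [[0.015,0,0],[0,0,0],0],
    [[0.015,0,0],[0,0,0],0],
    [[0.015,0,0],[0,0,0],0],
    [[0.015,0,0],[0,0,0],0],
    [[0.015,0,0],[0,0,0],0],
    [[0.015,0,0],[0,0,0],0],
  ],
  newtons=60,
)

```text
time: 15.5
ee_pos: [589.1, -33.1, 118.6]
tool_rot: [-3.007, 0.001, 1.508]
ft_force: [2.4, 0.8, 1.9]
finger_gap: 28.6
```

```bash
python3 - <<'E'
from h import *
s=read_state();print(s['ft_force'],s['moment'],s['ee_pos'],s['tool_rot'],s['finger_gap'])
E
```

```text
[2.3518579  0.83224584 1.869906  ] [ 0.096646   -0.37265514 -0.05690484] [589.06306146 -33.14235826 118.59012474] [-3.00715885e+00  5.46394613e-04  1.50760999e+00] 28.589802053056708
```

Emit:
apply_moves(
  rows=[
    [[0,0,0.02],[0,0,0],0],
    [[-0.015,0,0.035],[-0.002,-0.028,0],0],
    [[-0.03,0,0.05],[-0.0035,-0.056,0],0],
    [[-0.05,0,0.065],[-0.0055,-0.084,0],0],
    [[-0.065,0,0.075],[-0.007,-0.112,0],0],
    [[-0.085,0.005,0.085],[-0.009,-0.14,0],0],
    [[-0.1,0.005,0.095],[-0.0107,-0.166,0],0],
    [[-0.1,0.005,0.095],[-0.0107,-0.166,0],0],
  ],
)

```text
time: 16.3
ee_pos: [562.5, -32.0, 134.0]
tool_rot: [2.763, 0.002, 1.507]
ft_force: [-0.3, -0.6, -2.7]
finger_gap: 28.4
```

```bash
python3 - <<'E'
from h import *
s=read_state();print(s['q'],s['ft_force'],s['moment'],s['ee_pos'],s['tool_rot'],s['finger_gap'])
p,d,c,W=shot('wrist');save(p,'w4.png')
p,d,c,W=shot('scene');save(cv2.resize(p[130:260,200:360],None,fx=4,fy=4),'s4.png');
E
```

```text
[-0.05406594  0.1775037  -0.42754631  0.58687243 -0.00513674  0.008468  ] [-0.33071197 -0.56068841 -2.66292322] [ 0.05340593  0.59446789 -0.04062001] [562.46032656 -32.00088624 134.02487195] [2.76268900e+00 1.64020475e-03 1.50696298e+00] 28.376061569705982
```

View pics/w4.png

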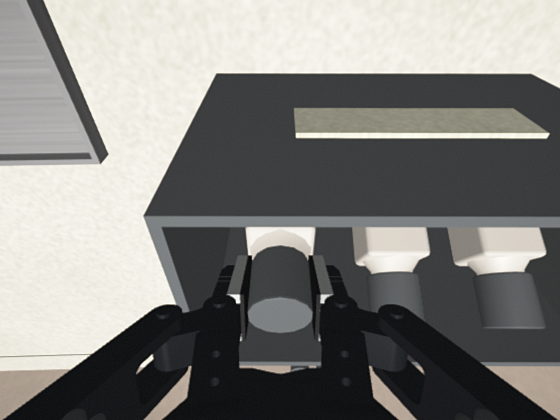

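The cap is held at (280,290) and the bottle turned with the tool. Now I'll lift partway, keeping the foot below the rim, and measure the lean from the cap's top plane and the body face.

Emit:
apply_moves(
  rows=[
    [[0.02,0,0.04],[0,0,0],0],
    [[0.03,0,0.08],[0,0,0],0],
    [[0.03,0,0.12],[0,0,0],0],
    [[0.03,0,0.18],[0,0,0],0],
    [[0.03,0,0.24],[0,0,0],0],
    [[0.03,0,0.3],[0,0,0],0],
    [[0.03,0,0.3],[0,0,0],0],
    [[0.03,0,0.3],[0,0,0],0],
  ],
)

```text
time: 17.2
ee_pos: [575.3, -32.2, 197.9]
tool_rot: [2.753, 0.001, 1.507]
ft_force: [0.3, 0.0, -0.9]
finger_gap: 28.4
```

```bash
cat >> h.py <<'E'
def plane(Q):
    for _ in range(4):
        m=Q.mean(0); n=np.linalg.svd(Q-m,full_matrices=False)[2][2]; e=(Q-m)@n; Q=Q[abs(e)<max(1,2*e.std())]
    n=n*np.sign(n[2]); return m,n,len(Q)
def captop():
    s=read_state();p,d,c,W=shot('wrist');X=cloud(d,c,W)
    T=Ro.from_euler('xyz',s['tool_rot']).as_matrix(); g=np.array(s['ee_pos'])-19*T[:,2]
    L=(X-g)@T; g3=p.astype(int).sum(2)
    m=(abs(L[...,0])<12)&(abs(L[...,1])<22)&(L[...,2]>-40)&(L[...,2]<14)
    return s,p,X,L,m,g
E
python3 - <<'E'
from h import *
np.set_printoptions(precision=2,suppress=True)
s,p,X,L,m,g=captop(); print(s['ee_pos'],s['tool_rot'],s['ft_force'],'grasp',g,m.sum())
V=X[m]; # normals via local gradients
dx=np.gradient(X,axis=1);dy=np.gradient(X,axis=0);N=np.cross(dx,dy);N/=np.linalg.norm(N,axis=-1,keepdims=True);N*=np.sign(N[...,2:])
NN=N[m];NN=NN[np.isfinite(NN[:,0])]
up=NN[NN[:,2]>.8]; print('up normals',len(up),np.median(up,axis=0))
top=m&(N[...,2]>.8); Q=X[top];mm,n,k=plane(Q);print('top plane',mm,n,k,'lean deg x',np.degrees(np.arctan2(n[0],n[2])),'y',np.degrees(np.arctan2(n[1],n[2])))
save(p,'w5.png')
q,d,c,W=shot('scene');save(cv2.resize(q[110:260,190:390],None,fx=4,fy=4),'s5.png')
E
```

```text
[575.34 -32.21 197.9 ] [2.75 0.   1.51] [ 0.26  0.01 -0.87] grasp [568.16 -31.73 215.49] 4271
up normals 1268 [ 0.06 -0.03  0.94]
top plane [571.56 -32.05 225.14] [-0.   -0.01  1.  ] 1071 lean deg x -0.2230795768620074 y -0.34175092460085166
```

View pics/s5.png

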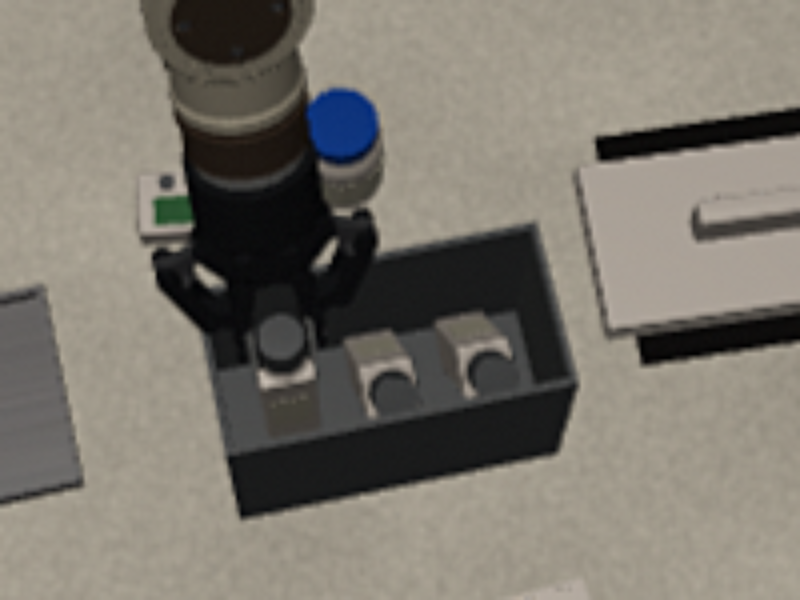

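C is upright (lean below 0.4°), with its underside 122.8 mm below the TCP. Next: lift, carry, lower.

Emit:
apply_moves(
  rows=[
    [[0,0,0.05],[0,0,0],0],
    [[0,0,0.12],[0,0,0],0],
    [[0,0,0.2],[0,0,0],0],
    [[0,0,0.28],[0,0,0],0],
    [[0,0,0.36],[0,0,0],0],
    [[0,0,0.44],[0,0,0],0],
    [[0,0,0.5],[0,0,0],0],
    [[0,0,0.52],[0,0,0],0],
  ],
)

```text
time: 18.1
ee_pos: [575.5, -32.2, 303.5]
tool_rot: [2.751, 0.001, 1.507]
ft_force: [1.0, -0.7, -1.9]
finger_gap: 28.4
```

Emit:
apply_moves(
  rows=[
    [[0,-0.03,0],[0,0,0],0],
    [[-0.04,-0.12,0],[0,0,0],0],
    [[-0.08,-0.24,0],[0,0,0],0],
    [[-0.12,-0.37,0],[0,0,0],0],
    [[-0.16,-0.5,0],[0,0,0],0],
    [[-0.2,-0.62,0],[0,0,0],0],
    [[-0.23,-0.72,0],[0,0,0],0],
    [[-0.23,-0.77,0],[0,0,0],0],
  ],
)

```text
time: 18.9
ee_pos: [527.4, -187.9, 300.1]
tool_rot: [2.757, 0.001, 1.505]
ft_force: [0.8, -0.4, -1.5]
finger_gap: 28.3
```

Emit:
apply_moves(
  rows=[
    [[0,-0.05,0],[0,0,0],0],
    [[-0.04,-0.15,0],[0,0,0],0],
    [[-0.08,-0.27,0],[0,0,0],0],
    [[-0.12,-0.4,0],[0,0,0],0],
    [[-0.16,-0.53,0],[0,0,0],0],
    [[-0.2,-0.65,0],[0,0,0],0],
    [[-0.23,-0.74,0],[0,0,0],0],
    [[-0.23,-0.767,0],[0,0,0],0],
  ],
)

```text
time: 19.7
ee_pos: [482.4, -341.1, 300.6]
tool_rot: [2.755, 0.001, 1.505]
ft_force: [0.5, 0.3, -2.5]
finger_gap: 28.7
```

Emit:
apply_moves(
  rows=[
    [[0,0,-0.05],[0,0,0],0],
    [[0,0,-0.15],[0,0,0],0],
    [[0,0,-0.27],[0,0,0],0],
    [[0,0,-0.39],[0,0,0],0],
    [[0,0,-0.51],[0,0,0],0],
    [[0,0,-0.62],[0,0,0],0],
    [[0,0,-0.7],[0,0,0],0],
    [[0,0,-0.7],[0,0,0],0],
  ],
)

```text
time: 20.5
ee_pos: [481.2, -336.3, 157.3]
tool_rot: [2.76, -0.004, 1.509]
ft_force: [-0.4, 0.1, -1.7]
finger_gap: 28.1
```

```bash
cat > chk.py <<'E'
from h import *
np.set_printoptions(precision=2,suppress=True)
s,p,X,L,m,g=captop()
dx=np.gradient(X,axis=1);dy=np.gradient(X,axis=0);N=np.cross(dx,dy);N/=np.linalg.norm(N,axis=-1,keepdims=True);N*=np.sign(N[...,2:])
Q=X[m&(N[...,2]>.8)];mm,n,k=plane(Q)
print('tcp',s['ee_pos'],s['tool_rot'],'F',s['ft_force'],s['finger_gap'],'q',s['q'])
print('captop',mm,k,'lean x,y',np.degrees(n[:2]),'under z=TCP',mm[2]-150-s['ee_pos'][2])
xy=X[...,:2]-[482.5,-277.5]
Z=X[...,2][(abs(xy[...,0])<70)&(abs(xy[...,1])<100)]
if len(Z): h,b=np.histogram(Z,np.arange(-3,25,2)); print('z hist',h)
rectof((abs(xy[...,0])<95)&(abs(xy[...,1])<130),X,(12.5,19),'traywall')
save(p,'wl.png')
E
python3 chk.py
```

```text
tcp [ 481.21 -336.3   157.25] [ 2.76 -0.    1.51] F [-0.4   0.13 -1.73] 28.146525131702226 q [-0.73  0.24 -0.27  0.76  0.24 -0.63]
captop [ 477.51 -336.43  184.53] 1127 lean x,y [ 0.29 -0.46] under z=TCP -122.72124150161036
z hist [    0     0   157 20004  9336   266   261   273   418  1046    30     0
     0]
traywall 5737 15.5 [ 482.4 -281.7] [210.7 151.3] 87.49
```

Emit:
apply_moves(
  rows=[
    [[0,-0.01,-0.03],[0,0,0],0],
    [[0,-0.01,-0.06],[0,0,0],0],
    [[0,-0.01,-0.09],[0,0,0],0],
    [[0,-0.01,-0.11],[0,0,0],0],
    [[0,-0.01,-0.125],[0,0,0],0],
    [[0,-0.01,-0.135],[0,0,0],0],
    [[0,-0.01,-0.14],[0,0,0],0],
    [[0,-0.01,-0.14],[0,0,0],0],
  ],
)

```text
time: 21.35
ee_pos: [482.7, -341.6, 133.3]
tool_rot: [2.754, 0.001, 1.507]
ft_force: [-0.6, 0.4, -1.5]
finger_gap: 28.3
```

```bash
python3 chk.py
```

```text
tcp [ 482.72 -341.6   133.25] [2.75 0.   1.51] F [-0.62  0.42 -1.53] 28.333499278366734 q [-0.74  0.27 -0.3   0.69  0.24 -0.64]
captop [ 478.6  -341.31  160.51] 1089 lean x,y [ 0.03 -0.08] under z=TCP -122.73834377022823
z hist [    0     0   148 22894 10399   343   317   373   562  1309    97    57
    56]
traywall 6833 15.5 [ 482.6 -281.4] [211.6 151.5] 87.58
```

Emit:
apply_moves(
  rows=[
    [[0,0,-0.015],[0,0,0],0],
    [[0,0,-0.028],[0,0,0],0],
    [[0,0,-0.029],[0,0,0],0],
    [[0,0,-0.029],[0,0,0],0],
    [[0,0,-0.029],[0,0,0],0],
    [[0,0,-0.029],[0,0,0],0],
    [[0,0,-0.029],[0,0,0],0],
    [[0,0,-0.029],[0,0,0],0],
  ],
)

```text
time: 22.2
ee_pos: [482.7, -341.6, 127.5]
tool_rot: [2.754, 0.001, 1.507]
ft_force: [-0.2, -0.9, -1.0]
finger_gap: 28.3
```

Emit:
apply_moves(
  rows=[
    [[0,0,0],[0,0,0],0.4],
    [[0,0,0],[0,0,0],0.55],
    [[0,0,0],[0,0,0],0.55],
    [[0,0,0],[0,0,0],0.55],
    [[-0.02,0,0.05],[0,0,0],0.55],
    [[-0.06,0,0.15],[0,0,0],0.55],
    [[-0.1,0,0.25],[0,0,0],0.55],
    [[-0.14,0,0.35],[0,0,0],0.55],
  ],
)

```text
time: 23.0
ee_pos: [454.3, -341.6, 199.0]
tool_rot: [2.754, 0.002, 1.507]
ft_force: [0.3, -0.6, -0.3]
finger_gap: 47.1
```

```bash
python3 - <<'E'
from h import *
p,d,c,W=shot('wrist');save(p,'w6.png');print(read_state()['ee_pos'])
X=cloud(d,c,W); rectof((abs(X[...,0]-480)<60)&(abs(X[...,1]+341)<40),X,(148,162),'cap')
E
```

```text
[ 454.96402863 -343.02355932  203.12417448]
cap 1289 154.5 [ 478.7 -340.3] [29.8 29.1] 27.13
```

View pics/w6.png

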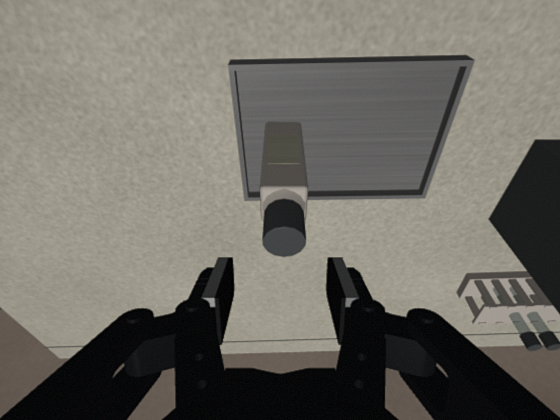

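Bottle C stands in the tray (cap at 284,235 in the view; top at z=154.5). Now bottle B, with the same grasp shifted 65 mm along the carrier.

Emit:
apply_moves(
  rows=[
    [[0,0,0.1],[0,0,0],0.52],
    [[0,0,0.2],[0,0,0],0.52],
    [[0,0.1,0.3],[0,0,0],0.52],
    [[0,0.2,0.35],[0,0,0],0.52],
    [[0,0.35,0.35],[0,0,0],0.52],
    [[0,0.5,0.35],[0,0,0],0.52],
    [[0,0.6,0.35],[0,0,0],0.52],
    [[0,0.6,0.35],[0,0,0],0.52],
  ],
)

```text
time: 23.85
ee_pos: [454.4, -219.4, 268.1]
tool_rot: [2.754, 0.001, 1.51]
ft_force: [0.3, -1.0, 0.4]
finger_gap: 44.0
```

Emit:
apply_moves(
  rows=[
    [[0.06,0.1,0],[0.002,0.03,0],0.52],
    [[0.12,0.2,0],[0.004,0.06,0],0.52],
    [[0.2,0.35,0],[0.006,0.09,0],0.52],
    [[0.28,0.5,0],[0.008,0.12,0],0.52],
    [[0.36,0.65,0],[0.0095,0.15,0],0.52],
    [[0.44,0.8,0],[0.0105,0.164,0],0.52],
    [[0.5,0.9,0],[0.0105,0.164,0],0.52],
    [[0.5,0.9,0],[0.0105,0.164,0],0.52],
  ],
)

```text
time: 24.65
ee_pos: [556.8, -39.6, 266.0]
tool_rot: [-3.012, 0.0, 1.511]
ft_force: [1.0, -0.0, -0.4]
finger_gap: 44.5
```

Emit:
apply_moves(
  rows=[
    [[0.1,0.15,0],[0,0,0],0.52],
    [[0.2,0.3,0],[0,0,0],0.52],
    [[0.235,0.373,-0.1],[0,0,0],0.52],
    [[0.235,0.373,-0.2],[0,0,0],0.52],
    [[0.235,0.373,-0.3],[0,0,0],0.52],
    [[0.235,0.373,-0.4],[0,0,0],0.52],
    [[0.235,0.373,-0.45],[0,0,0],0.52],
    [[0.235,0.373,-0.45],[0,0,0],0.52],
  ],
)

```text
time: 25.45
ee_pos: [600.8, 31.8, 176.1]
tool_rot: [-3.01, 0.001, 1.506]
ft_force: [0.2, -0.4, 0.3]
finger_gap: 44.4
```

```bash
cat > caps.py <<'E'
from h import *
s=read_state();print('tcp',s['ee_pos'],s['tool_rot'],s['finger_gap'],s['q'])
p,d,c,W=shot('wrist');save(p,'wc.png');X=cloud(d,c,W)
Rm=Ro.from_euler('z',-3.67,degrees=True).as_matrix(); O=np.array([566.5,36,0])
L=(X-O)@Rm; print('tcp in carrier',(s['ee_pos']-O)@Rm)
m=(abs(L[...,0])<49)&(abs(L[...,1])<106)&(L[...,2]>118)&(L[...,2]<152)
k,l,st,ce=cv2.connectedComponentsWithStats(m.astype(np.uint8))
for i in range(1,k):
    if st[i,4]>200:
        q=L[l==i]; print(st[i],q.mean(0).round(1),np.percentile(q,2,axis=0).round(1),np.percentile(q,98,axis=0).round(1))
E
python3 caps.py
```

```text
tcp [600.77214992  31.76175486 176.10804016] [-3.00958305e+00  1.45562127e-03  1.50636551e+00] 44.40604152427093 [0.04621057 0.5805146  0.36549642 1.48714795 0.01309989 0.10987589]
tcp in carrier [ 34.4731562   -2.03580046 176.10804016]
[ 353  193   59   78 3088] [ 25.5  61.7 137. ] [  4.5  49.6 118.3] [ 46.8  76.2 149.8]
[ 258  194   48   76 2880] [ 25.7  -1.  137.6] [  4.6 -14.6 118.3] [ 47.   12.7 149.8]
```

Emit:
apply_moves(
  rows=[
    [[-0.005,0.005,-0.04],[0,0,0],0.52],
    [[-0.01,0.005,-0.09],[0,0,0],0.52],
    [[-0.02,0.005,-0.15],[0,0,0],0.52],
    [[-0.028,0.005,-0.2],[0,0,0],0.52],
    [[-0.037,0.005,-0.25],[0,0,0],0.52],
    [[-0.037,0.005,-0.28],[0,0,0],0.52],
    [[-0.037,0.005,-0.285],[0,0,0],0.52],
    [[-0.037,0.005,-0.285],[0,0,0],0.52],
  ],
)

```text
time: 26.3
ee_pos: [594.4, 34.0, 120.4]
tool_rot: [-3.013, 0.001, 1.508]
ft_force: [-0.8, -0.2, 0.6]
finger_gap: 44.5
```

Emit:
apply_moves(
  rows=[
    [[0,0,0],[0,0,0],0.52],
    [[0,0,0],[0,0,0],0.3],
    [[0,0,0],[0,0,0],0],
    [[0,0,0],[0,0,0],0],
    [[0,0,0],[0,0,0],0],
    [[0,0,0],[0,0,0],0],
    [[0,0,0],[0,0,0],0],
    [[0,0,0],[0,0,0],0],
  ],
  newtons=60,
)

```text
time: 27.1
ee_pos: [594.9, 34.0, 121.1]
tool_rot: [-3.014, 0.001, 1.508]
ft_force: [0.9, -0.7, 4.9]
finger_gap: 28.4
```

Same as for C: turn upright while lifting slightly, then lift partway and check.

Emit:
apply_moves(
  rows=[
    [[0,0,0.02],[0,0,0],0],
    [[-0.015,0,0.035],[-0.002,-0.028,0],0],
    [[-0.03,0,0.05],[-0.0035,-0.056,0],0],
    [[-0.05,0,0.065],[-0.0055,-0.084,0],0],
    [[-0.065,0,0.075],[-0.007,-0.112,0],0],
    [[-0.085,0,0.085],[-0.009,-0.14,0],0],
    [[-0.1,0,0.095],[-0.0107,-0.166,0],0],
    [[-0.1,0,0.095],[-0.0107,-0.166,0],0],
  ],
)

```text
time: 27.9
ee_pos: [567.7, 33.8, 135.5]
tool_rot: [2.758, 0.003, 1.508]
ft_force: [-0.7, -0.1, -1.7]
finger_gap: 28.3
```

Emit:
apply_moves(
  rows=[
    [[0.01,0,0.04],[0,0,0],0],
    [[0.01,0,0.08],[0,0,0],0],
    [[0.01,0,0.12],[0,0,0],0],
    [[0.01,0,0.18],[0,0,0],0],
    [[0.01,0,0.24],[0,0,0],0],
    [[0.01,0,0.3],[0,0,0],0],
    [[0.01,0,0.3],[0,0,0],0],
    [[0.01,0,0.3],[0,0,0],0],
  ],
)

```text
time: 28.7
ee_pos: [577.3, 34.0, 200.3]
tool_rot: [2.747, 0.001, 1.507]
ft_force: [0.7, -0.4, -2.0]
finger_gap: 27.8
```

```bash
python3 chk.py
```

```text
tcp [577.3   34.02 200.27] [2.75 0.   1.51] F [ 0.74 -0.42 -1.99] 27.80769533646514 q [ 0.09  0.13 -0.3   0.75 -0.06  0.14]
captop [574.03  34.28 224.5 ] 1121 lean x,y [0.05 0.19] under z=TCP -125.7653691891841
z hist [  31  140  131 1284  795  107  117  113  198  452   16    0    0]
traywall 814 15.4 [ 511.2 -180.3] [ 8.1 80.6] 87.12
```

Emit:
apply_moves(
  rows=[
    [[0,0,0.05],[0,0,0],0],
    [[0,0,0.12],[0,0,0],0],
    [[0,0,0.2],[0,0,0],0],
    [[0,0,0.28],[0,0,0],0],
    [[0,0,0.36],[0,0,0],0],
    [[0,0,0.44],[0,0,0],0],
    [[0,0,0.5],[0,0,0],0],
    [[0,0,0.52],[0,0,0],0],
  ],
)

```text
time: 29.55
ee_pos: [577.1, 34.1, 305.6]
tool_rot: [2.745, 0.001, 1.507]
ft_force: [0.5, -0.0, -0.6]
finger_gap: 28.2
```

Emit:
apply_moves(
  rows=[
    [[0,-0.03,0],[0,0,0],0],
    [[-0.04,-0.12,0],[0,0,0],0],
    [[-0.08,-0.24,0],[0,0,0],0],
    [[-0.12,-0.37,0],[0,0,0],0],
    [[-0.16,-0.5,0],[0,0,0],0],
    [[-0.2,-0.63,0],[0,0,0],0],
    [[-0.23,-0.74,0],[0,0,0],0],
    [[-0.23,-0.78,0],[0,0,0],0],
  ],
)

```text
time: 30.35
ee_pos: [528.9, -124.1, 302.3]
tool_rot: [2.75, 0.002, 1.504]
ft_force: [0.7, -0.1, -1.5]
finger_gap: 28.3
```

Emit:
apply_moves(
  rows=[
    [[0,-0.05,0],[0,0,0],0],
    [[-0.04,-0.15,0],[0,0,0],0],
    [[-0.08,-0.27,0],[0,0,0],0],
    [[-0.12,-0.4,0],[0,0,0],0],
    [[-0.16,-0.53,0],[0,0,0],0],
    [[-0.2,-0.65,0],[0,0,0],0],
    [[-0.226,-0.75,0],[0,0,0],0],
    [[-0.226,-0.78,0],[0,0,0],0],
  ],
)

```text
time: 31.15
ee_pos: [484.8, -279.6, 302.9]
tool_rot: [2.749, 0.001, 1.505]
ft_force: [-0.0, 0.3, -1.2]
finger_gap: 28.3
```

Emit:
apply_moves(
  rows=[
    [[0,0,-0.02],[0,0,0],0],
    [[0,0,-0.1],[0,0,0],0],
    [[0,0,-0.22],[0,0,0],0],
    [[0,0,-0.34],[0,0,0],0],
    [[0,0,-0.46],[0,0,0],0],
    [[0,0,-0.58],[0,0,0],0],
    [[0,0,-0.67],[0,0,0],0],
    [[0,0,-0.7],[0,0,0],0],
  ],
)

```text
time: 31.95
ee_pos: [484.0, -275.4, 160.5]
tool_rot: [2.752, -0.002, 1.509]
ft_force: [-0.8, 0.8, -1.3]
finger_gap: 28.1
```

Emit:
apply_moves(
  rows=[
    [[0,0,-0.04],[0,0,0],0],
    [[0,0,-0.08],[0,0,0],0],
    [[0,0,-0.11],[0,0,0],0],
    [[0,0,-0.13],[0,0,0],0],
    [[0,0,-0.145],[0,0,0],0],
    [[0,0,-0.15],[0,0,0],0],
    [[0,0,-0.15],[0,0,0],0],
    [[0,0,-0.15],[0,0,0],0],
  ],
)

```text
time: 32.75
ee_pos: [485.3, -278.2, 133.8]
tool_rot: [2.747, 0.002, 1.507]
ft_force: [-0.6, -0.2, -1.7]
finger_gap: 28.1
```

```bash
python3 chk.py
```

```text
tcp [ 485.32 -278.18  133.84] [2.75 0.   1.51] F [-0.62 -0.21 -1.67] 28.1486379415951 q [-0.63  0.2  -0.4   0.63  0.21 -0.53]
captop [ 481.97 -278.04  158.06] 1075 lean x,y [0.04 0.33] under z=TCP -125.78164176997225
z hist [    0     0   126 19585  8910   253   276   334   516  1360   170   133
   135]
traywall 5961 15.5 [ 482.3 -282.1] [211.2 150.9] 87.48
```

Emit:
apply_moves(
  rows=[
    [[0,0,-0.01],[0,0,0],0],
    [[0,0,-0.018],[0,0,0],0],
    [[0,0,-0.018],[0,0,0],0],
    [[0,0,-0.018],[0,0,0],0],
    [[0,0,-0.018],[0,0,0],0],
    [[0,0,-0.018],[0,0,0],0],
    [[0,0,-0.018],[0,0,0],0],
    [[0,0,-0.018],[0,0,0],0.3],
  ],
)

```text
time: 33.6
ee_pos: [485.6, -278.3, 130.5]
tool_rot: [2.747, 0.002, 1.507]
ft_force: [-1.2, 0.5, 4.8]
finger_gap: 28.0
```

Emit:
apply_moves(
  rows=[
    [[0,0,0],[0,0,0],0.45],
    [[0,0,0],[0,0,0],0.52],
    [[0,0,0],[0,0,0],0.52],
    [[0,0,0],[0,0,0],0.52],
    [[-0.02,0,0.05],[0,0,0],0.52],
    [[-0.06,0,0.15],[0,0,0],0.52],
    [[-0.1,0,0.25],[0,0,0],0.52],
    [[-0.14,0,0.35],[0,0,0],0.52],
  ],
)

```text
time: 34.4
ee_pos: [456.6, -277.9, 201.2]
tool_rot: [2.748, 0.002, 1.507]
ft_force: [0.4, -0.0, -0.5]
finger_gap: 44.5
```

```bash
cat > tray.py <<'E'
from h import *
s=read_state();p,d,c,W=shot('wrist');save(p,'wt.png');print(s['ee_pos'],s['tool_rot'])
X=cloud(d,c,W)
for y in(-341,-278,-215): rectof((abs(X[...,0]-480)<60)&(abs(X[...,1]-y)<28),X,(148,162),'cap%d'%y)
E
python3 tray.py
```

```text
[ 456.60775455 -277.89635854  201.21748216] [2.74790592e+00 1.53522425e-03 1.50710706e+00]
cap-341 1273 154.5 [ 478.7 -340.3] [29.7 29.5] 18.75
cap-278 1263 154.4 [ 481.6 -278.8] [29.  29.8] 66.22
cap-215 none
```

Emit:
apply_moves(
  rows=[
    [[0,0,0.1],[0,0,0],0.52],
    [[0,0,0.2],[0,0,0],0.52],
    [[0,0.1,0.3],[0,0,0],0.52],
    [[0,0.2,0.35],[0,0,0],0.52],
    [[0,0.35,0.35],[0,0,0],0.52],
    [[0,0.5,0.35],[0,0,0],0.52],
    [[0,0.6,0.35],[0,0,0],0.52],
    [[0,0.6,0.35],[0,0,0],0.52],
  ],
)

```text
time: 35.25
ee_pos: [456.8, -155.9, 270.4]
tool_rot: [2.747, 0.001, 1.511]
ft_force: [-0.7, -1.0, -0.1]
finger_gap: 44.3
```

Emit:
apply_moves(
  rows=[
    [[0.06,0.1,0],[0.002,0.03,0],0.52],
    [[0.12,0.2,0],[0.004,0.06,0],0.52],
    [[0.2,0.35,0],[0.006,0.09,0],0.52],
    [[0.28,0.5,0],[0.008,0.12,0],0.52],
    [[0.36,0.65,0],[0.0095,0.15,0],0.52],
    [[0.44,0.8,0],[0.0108,0.168,0],0.52],
    [[0.5,0.9,0],[0.0108,0.168,0],0.52],
    [[0.5,0.9,0],[0.0108,0.168,0],0.52],
  ],
)

```text
time: 36.05
ee_pos: [559.1, 23.9, 267.9]
tool_rot: [-3.005, 0.0, 1.511]
ft_force: [0.3, -0.0, 0.2]
finger_gap: 44.4
```

Emit:
apply_moves(
  rows=[
    [[0.1,0.15,0],[0,0,0],0.52],
    [[0.2,0.3,0],[0,0,0],0.52],
    [[0.245,0.38,-0.1],[0,0,0],0.52],
    [[0.245,0.38,-0.2],[0,0,0],0.52],
    [[0.245,0.38,-0.3],[0,0,0],0.52],
    [[0.245,0.38,-0.4],[0,0,0],0.52],
    [[0.245,0.38,-0.45],[0,0,0],0.52],
    [[0.245,0.38,-0.45],[0,0,0],0.52],
  ],
)

```text
time: 36.85
ee_pos: [605.2, 96.6, 178.6]
tool_rot: [-3.003, 0.002, 1.506]
ft_force: [-0.8, 0.7, 0.6]
finger_gap: 44.2
```

```bash
python3 caps.py
```

```text
tcp [605.19613027  96.63196778 178.55415402] [-3.00327557e+00  1.80774760e-03  1.50638063e+00] 44.24073572106368 [0.1450061  0.60781171 0.41790367 1.51658967 0.02691563 0.20771785]
tcp in carrier [ 34.73573532  62.98455927 178.55415402]
[ 258  193   48   76 2864] [ 25.4  64.2 137.3] [  4.2  50.6 118.2] [ 47.1  78.  149.9]
```

Emit:
apply_moves(
  rows=[
    [[-0.005,0.006,-0.04],[0,0,0],0.52],
    [[-0.01,0.006,-0.09],[0,0,0],0.52],
    [[-0.02,0.006,-0.15],[0,0,0],0.52],
    [[-0.028,0.006,-0.2],[0,0,0],0.52],
    [[-0.035,0.006,-0.25],[0,0,0],0.52],
    [[-0.035,0.006,-0.285],[0,0,0],0.52],
    [[-0.035,0.006,-0.29],[0,0,0],0.52],
    [[-0.035,0.006,-0.29],[0,0,0],0.52],
  ],
)

```text
time: 37.7
ee_pos: [599.2, 99.2, 121.8]
tool_rot: [-3.006, 0.001, 1.508]
ft_force: [-0.4, -0.4, 0.2]
finger_gap: 44.5
```

Emit:
apply_moves(
  rows=[
    [[0,0,0],[0,0,0],0.52],
    [[0,0,0],[0,0,0],0.3],
    [[0,0,0],[0,0,0],0],
    [[0,0,0],[0,0,0],0],
    [[0,0,0],[0,0,0],0],
    [[0,0,0],[0,0,0],0],
    [[0,0,0],[0,0,0],0],
    [[0,0,0],[0,0,0],0],
  ],
  newtons=60,
)

```text
time: 38.5
ee_pos: [599.8, 99.2, 122.6]
tool_rot: [-3.008, 0.001, 1.508]
ft_force: [1.4, -0.6, 5.0]
finger_gap: 28.2
```

Emit:
apply_moves(
  rows=[
    [[0,0,0.02],[0,0,0],0],
    [[-0.015,0,0.035],[-0.002,-0.028,0],0],
    [[-0.03,0,0.05],[-0.0035,-0.056,0],0],
    [[-0.05,0,0.065],[-0.0055,-0.084,0],0],
    [[-0.065,0,0.075],[-0.007,-0.112,0],0],
    [[-0.085,0,0.085],[-0.009,-0.14,0],0],
    [[-0.1,0,0.095],[-0.0107,-0.166,0],0],
    [[-0.1,0,0.095],[-0.0107,-0.166,0],0],
  ],
)

```text
time: 39.3
ee_pos: [572.8, 98.6, 137.1]
tool_rot: [2.763, 0.004, 1.508]
ft_force: [-0.9, 0.3, -2.0]
finger_gap: 28.0
```

Emit:
apply_moves(
  rows=[
    [[0.01,0,0.04],[0,0,0],0],
    [[0.01,0,0.08],[0,0,0],0],
    [[0.01,0,0.12],[0,0,0],0],
    [[0.01,0,0.18],[0,0,0],0],
    [[0.01,0,0.24],[0,0,0],0],
    [[0.01,0,0.3],[0,0,0],0],
    [[0.01,0,0.3],[0,0,0],0],
    [[0.01,0,0.3],[0,0,0],0],
  ],
)

```text
time: 40.1
ee_pos: [582.1, 99.3, 201.6]
tool_rot: [2.753, 0.001, 1.507]
ft_force: [-0.2, -0.3, -3.0]
finger_gap: 28.0
```

```bash
python3 chk.py
```

```text
tcp [582.06  99.27 201.64] [2.75 0.   1.51] F [-0.19 -0.34 -2.99] 28.019211664054172 q [ 0.22  0.16 -0.25  0.78 -0.11  0.27]
captop [578.88  99.54 224.32] 1092 lean x,y [0.01 0.21] under z=TCP -127.32086175173481
traywall none
```

Emit:
apply_moves(
  rows=[
    [[0,0,0.05],[0,0,0],0],
    [[0,0,0.12],[0,0,0],0],
    [[0,0,0.2],[0,0,0],0],
    [[0,0,0.28],[0,0,0],0],
    [[0,0,0.36],[0,0,0],0],
    [[0,0,0.44],[0,0,0],0],
    [[0,0,0.5],[0,0,0],0],
    [[0,0,0.52],[0,0,0],0],
  ],
)

```text
time: 40.95
ee_pos: [581.9, 99.4, 307.0]
tool_rot: [2.752, 0.001, 1.507]
ft_force: [0.3, -0.6, -1.5]
finger_gap: 28.2
```

Emit:
apply_moves(
  rows=[
    [[0,-0.03,0],[0,0,0],0],
    [[-0.04,-0.12,0],[0,0,0],0],
    [[-0.08,-0.24,0],[0,0,0],0],
    [[-0.12,-0.37,0],[0,0,0],0],
    [[-0.16,-0.5,0],[0,0,0],0],
    [[-0.2,-0.63,0],[0,0,0],0],
    [[-0.24,-0.74,0],[0,0,0],0],
    [[-0.24,-0.785,0],[0,0,0],0],
  ],
)

```text
time: 41.75
ee_pos: [531.5, -59.8, 303.7]
tool_rot: [2.757, 0.002, 1.504]
ft_force: [0.6, 0.3, -1.7]
finger_gap: 27.8
```

Emit:
apply_moves(
  rows=[
    [[0,-0.05,0],[0,0,0],0],
    [[-0.04,-0.15,0],[0,0,0],0],
    [[-0.08,-0.27,0],[0,0,0],0],
    [[-0.12,-0.4,0],[0,0,0],0],
    [[-0.16,-0.53,0],[0,0,0],0],
    [[-0.2,-0.65,0],[0,0,0],0],
    [[-0.242,-0.75,0],[0,0,0],0],
    [[-0.242,-0.785,0],[0,0,0],0],
  ],
)

```text
time: 42.55
ee_pos: [484.2, -216.3, 304.4]
tool_rot: [2.755, 0.001, 1.505]
ft_force: [-0.6, -0.1, -1.4]
finger_gap: 28.4
```

Emit:
apply_moves(
  rows=[
    [[0,0,-0.02],[0,0,0],0],
    [[0,0,-0.1],[0,0,0],0],
    [[0,0,-0.22],[0,0,0],0],
    [[0,0,-0.34],[0,0,0],0],
    [[0,0,-0.46],[0,0,0],0],
    [[0,0,-0.58],[0,0,0],0],
    [[0,0,-0.67],[0,0,0],0],
    [[0,0,-0.7],[0,0,0],0],
  ],
)

```text
time: 43.35
ee_pos: [483.5, -212.6, 161.9]
tool_rot: [2.759, -0.001, 1.509]
ft_force: [0.5, -0.1, -1.8]
finger_gap: 28.3
```

Emit:
apply_moves(
  rows=[
    [[0,0,-0.04],[0,0,0],0],
    [[0,0,-0.08],[0,0,0],0],
    [[0,0,-0.11],[0,0,0],0],
    [[0,0,-0.13],[0,0,0],0],
    [[0,0,-0.145],[0,0,0],0],
    [[0,0,-0.15],[0,0,0],0],
    [[0,0,-0.15],[0,0,0],0],
    [[0,0,-0.15],[0,0,0],0],
  ],
)

```text
time: 44.15
ee_pos: [484.9, -215.0, 135.3]
tool_rot: [2.754, 0.002, 1.507]
ft_force: [0.6, 0.8, -2.6]
finger_gap: 27.9
```

```bash
python3 chk.py
```

```text
tcp [ 484.93 -214.95  135.25] [2.75 0.   1.51] F [ 0.59  0.76 -2.61] 27.900414595695423 q [-0.51  0.13 -0.48  0.6   0.16 -0.42]
captop [ 481.67 -214.79  157.96] 1077 lean x,y [0.02 0.46] under z=TCP -127.29017906702737
z hist [    0     0   106 14806  6958   197   234   281   467  1333   259   221
   252]
traywall 5082 15.6 [ 481.9 -282.8] [211.8 150.1] 87.47
```

Emit:
apply_moves(
  rows=[
    [[0,0,-0.01],[0,0,0],0],
    [[0,0,-0.017],[0,0,0],0],
    [[0,0,-0.017],[0,0,0],0],
    [[0,0,-0.017],[0,0,0],0],
    [[0,0,-0.017],[0,0,0],0],
    [[0,0,-0.017],[0,0,0],0],
    [[0,0,-0.017],[0,0,0],0],
    [[0,0,-0.017],[0,0,0],0.3],
  ],
)

```text
time: 45.0
ee_pos: [485.2, -215.0, 132.1]
tool_rot: [2.753, 0.002, 1.507]
ft_force: [-1.3, 0.1, 3.8]
finger_gap: 28.1
```

Emit:
apply_moves(
  rows=[
    [[0,0,0],[0,0,0],0.45],
    [[0,0,0],[0,0,0],0.52],
    [[0,0,0],[0,0,0],0.52],
    [[0,0,0],[0,0,0],0.52],
    [[-0.02,0,0.05],[0,0,0],0.52],
    [[-0.06,0,0.15],[0,0,0],0.52],
    [[-0.1,0,0.25],[0,0,0],0.52],
    [[-0.14,0,0.35],[0,0,0],0.52],
  ],
)

```text
time: 45.8
ee_pos: [456.2, -214.7, 202.8]
tool_rot: [2.754, 0.002, 1.507]
ft_force: [1.0, 0.1, 0.4]
finger_gap: 44.5
```

```bash
python3 tray.py; python3 - <<'E'
from h import *
for n in('top','scene'):
    p,d,c,W=shot(n); save(p,n+'7.png');X=cloud(d,c,W);x,y=X[...,0],X[...,1]; m=(y>120)&(y<580)&(x>280)&(x<760)
    rectof(m,X,(16,30),n+' lid'); rectof(m,X,(48,70),n+' bar')
E
```

```text
[ 456.19947353 -214.70248403  202.84272928] [2.75414854e+00 1.64109143e-03 1.50715485e+00]
cap-341 1280 154.4 [ 479.  -340.1] [29.  29.9] 60.84
cap-278 1230 154.5 [ 481.5 -278.4] [28.9 29.3] 54.43
cap-215 1248 154.5 [ 481.9 -215.8] [29.1 29.8] 67.72
top lid 4781 22.2 [510.8 332.8] [242.2 128.4] 82.6
top bar 371 58.6 [510.7 332.9] [100.1  20.2] 82.76
scene lid 3036 21.9 [514.2 332.7] [244.5 134.3] 82.45
scene bar 266 58.2 [514.  332.6] [99.8 21.2] 82.49
```

View pics/top7.png

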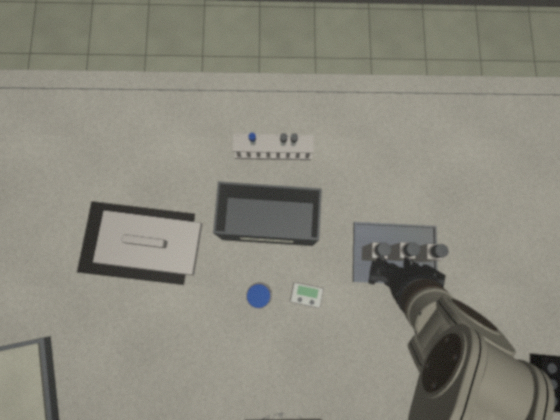

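All three bottles stand in the tray, with their cap tops at z=154.5 (382/411/439, 250 in the view). The lid has been knocked about 29 mm in -y, to about (511,333), but still lies flat. Now I'll fetch it.

Emit:
apply_moves(
  rows=[
    [[0,0,0.1],[0,0,0],0.52],
    [[0,0,0.2],[0,0,0],0.52],
    [[0,0.1,0.3],[0.002,0.03,0],1],
    [[0,0.2,0.35],[0.004,0.06,0],1],
    [[0,0.35,0.35],[0.006,0.09,0],1],
    [[0,0.5,0.35],[0.0079,0.123,0],1],
    [[0,0.6,0.35],[0.0079,0.123,0],1],
    [[0,0.6,0.35],[0.0079,0.123,0],1],
  ],
)

```text
time: 46.75
ee_pos: [457.2, -92.5, 269.8]
tool_rot: [-3.138, 0.0, 1.512]
ft_force: [-0.0, -0.3, -0.3]
finger_gap: 85.2
```

Emit:
apply_moves(
  rows=[
    [[0.01,0.1,0],[0,0,-0.04],1],
    [[0.03,0.25,0],[0,0,-0.08],1],
    [[0.05,0.4,0],[0,0,-0.12],1],
    [[0.07,0.55,0],[0,0,-0.16],1],
    [[0.09,0.7,0],[0,0,-0.2],1],
    [[0.11,0.85,0],[0,0,-0.24],1],
    [[0.14,1,0],[0,0,-0.26],1],
    [[0.14,1,0],[0,0,-0.26],1],
  ],
)

```text
time: 47.55
ee_pos: [485.0, 107.3, 270.6]
tool_rot: [-3.141, 0.001, 0.694]
ft_force: [0.6, -0.8, -0.5]
finger_gap: 85.5
```

Emit:
apply_moves(
  rows=[
    [[0.01,0.1,0],[0,0,-0.04],1],
    [[0.03,0.25,0],[0,0,-0.08],1],
    [[0.05,0.4,0],[0,0,-0.12],1],
    [[0.07,0.55,0],[0,0,-0.16],1],
    [[0.09,0.7,0],[0,0,-0.2],1],
    [[0.11,0.85,0],[0,0,-0.24],1],
    [[0.13,1,0],[0,0,-0.261],1],
    [[0.13,1,0],[0,0,-0.261],1],
  ],
)

```text
time: 48.35
ee_pos: [511.1, 306.9, 270.0]
tool_rot: [3.141, 0.002, -0.127]
ft_force: [1.4, -0.5, -0.7]
finger_gap: 85.4
```

```bash
python3 - <<'E'
from h import *
s=read_state();print(s['ee_pos'],s['tool_rot'])
p,d,c,W=shot('wrist');X=cloud(d,c,W);x,y=X[...,0],X[...,1]; m=(y>120)&(y<580)&(x>280)&(x<760)
rectof(m,X,(16,30),' lid'); rectof(m,X,(48,70),' bar'); save(p,'w8.png')
E
```

```text
[511.07597472 306.92134247 270.01454039] [ 3.14128066e+00  2.12411821e-03 -1.26652358e-01]
 lid 18756 21.4 [509.1 333.4] [241.1 128.4] 82.75
 bar 1510 58.0 [508.7 332.6] [99.1 19.4] 83.08
```

Emit:
apply_moves(
  rows=[
    [[0,0.1,-0.1],[0,0,0],1],
    [[-0.005,0.13,-0.3],[0,0,0],1],
    [[-0.005,0.13,-0.5],[0,0,0],1],
    [[-0.005,0.13,-0.7],[0,0,0],1],
    [[-0.005,0.13,-0.85],[0,0,0],1],
    [[-0.005,0.13,-0.95],[0,0,0],1],
    [[-0.005,0.13,-1],[0,0,0],1],
    [[-0.005,0.13,-1],[0,0,0],1],
  ],
)

```text
time: 49.2
ee_pos: [509.1, 329.0, 70.1]
tool_rot: [3.139, 0.004, -0.13]
ft_force: [-0.5, 0.3, 0.1]
finger_gap: 85.3
```

Emit:
apply_moves(
  rows=[
    [[0,0,-0.06],[0,0,0],1],
    [[0,0,-0.12],[0,0,0],1],
    [[0,0,-0.17],[0,0,0],1],
    [[0,0,-0.2],[0,0,0],1],
    [[0,0,-0.21],[0,0,0],1],
    [[0,0,-0.21],[0,0,0],1],
    [[0,0,-0.21],[0,0,0],0.5],
    [[0,0,-0.21],[0,0,0],0.2],
  ],
  newtons=60,
)

```text
time: 50.0
ee_pos: [510.1, 331.5, 30.0]
tool_rot: [-3.141, 0.0, -0.129]
ft_force: [0.4, 0.1, 0.2]
finger_gap: 58.8
```

Emit:
apply_moves(
  rows=[
    [[0,0,0],[0,0,0],0],
    [[0,0,0],[0,0,0],0],
    [[0,0,0],[0,0,0],0],
    [[0,0,0],[0,0,0],0],
    [[0,0,0],[0,0,0],0],
    [[0,0,0],[0,0,0],0],
    [[0,0,0],[0,0,0],0],
    [[0,0,0],[0,0,0],0],
  ],
)

```text
time: 50.8
ee_pos: [510.0, 331.5, 29.9]
tool_rot: [-3.141, 0.001, -0.129]
ft_force: [-0.5, 0.6, 4.5]
finger_gap: 19.1
```

Emit:
apply_moves(
  rows=[
    [[0,0,0.05],[0,0,0],0],
    [[0,0,0.15],[0,0,0],0],
    [[0,0,0.3],[0,0,0],0],
    [[0,0,0.5],[0,0,0],0],
    [[0,0,0.7],[0,0,0],0],
    [[0,0,0.85],[0,0,0],0],
    [[0,0,0.95],[0,0,0],0],
    [[0,0,1],[0,0,0],0],
  ],
)

```text
time: 51.6
ee_pos: [510.1, 331.3, 231.5]
tool_rot: [-3.14, -0.001, -0.129]
ft_force: [0.3, -0.6, -2.4]
finger_gap: 19.0
```

Emit:
apply_moves(
  rows=[
    [[0,-0.05,0],[0,0,0],0],
    [[0.02,-0.15,0],[0,0,0],0],
    [[0.05,-0.28,0],[0,0,0.005],0],
    [[0.08,-0.41,0],[0,0,0.01],0],
    [[0.11,-0.54,0],[0,0,0.01],0],
    [[0.14,-0.66,0],[0,0,0.01],0],
    [[0.14,-0.73,0],[0,0,0.01],0],
    [[0.14,-0.742,0],[0,0,0.01],0],
  ],
)

```text
time: 52.4
ee_pos: [536.7, 180.6, 228.0]
tool_rot: [3.14, 0.005, -0.101]
ft_force: [0.5, 1.2, -3.9]
finger_gap: 19.0
```

Emit:
apply_moves(
  rows=[
    [[0,-0.1,0],[0,0,0],0],
    [[0.02,-0.22,0],[0,0,0],0],
    [[0.05,-0.35,0],[0,0,0.005],0],
    [[0.08,-0.48,0],[0,0,0.01],0],
    [[0.11,-0.6,0],[0,0,0.0107],0],
    [[0.14,-0.69,0],[0,0,0.0107],0],
    [[0.14,-0.742,0],[0,0,0.0107],0],
    [[0.14,-0.742,0],[0,0,0.0107],0],
  ],
)

```text
time: 53.2
ee_pos: [565.2, 34.0, 228.9]
tool_rot: [-3.142, 0.003, -0.065]
ft_force: [-0.8, 0.4, -2.5]
finger_gap: 19.1
```

Emit:
apply_moves(
  rows=[
    [[0,0,-0.03],[0,0,0],0],
    [[0,0,-0.07],[0,0,0],0],
    [[0,0,-0.11],[0,0,0],0],
    [[0,0,-0.15],[0,0,0],0],
    [[0,0,-0.17],[0,0,0],0],
    [[0,0,-0.18],[0,0,0],0],
    [[0,0,-0.18],[0,0,0],0],
    [[0,0,-0.18],[0,0,0],0],
  ],
)

```text
time: 54.0
ee_pos: [566.0, 34.4, 193.8]
tool_rot: [-3.142, 0.001, -0.064]
ft_force: [0.2, -0.2, -3.9]
finger_gap: 18.6
```

```bash
python3 - <<'E'
from h import *
s=read_state();print(s['ee_pos'],s['tool_rot'],s['ft_force'])
for n in('top','scene'):
    p,d,c,W=shot(n); X=cloud(d,c,W);x,y=X[...,0],X[...,1]; m=(abs(y-36)<170)&(x>450)&(x<680)
    rectof(m,X,(172,192),n+' lid')
    save(p,n+'9.png')
E
```

```text
[565.95224596  34.43876907 193.80513882] [-3.14157219e+00  6.54522358e-04 -6.41473158e-02] [ 0.16091025 -0.17431789 -3.92698442]
top lid 599 186.1 [560.6 -70.3] [ 30.1 129.3] 89.25
scene lid 3774 185.5 [569.6  35.8] [244.3 132.3] 86.05
```

Emit:
apply_moves(
  rows=[
    [[0,0.002,-0.02],[0,0,0.001],0],
    [[0,0.002,-0.04],[0,0,0.001],0],
    [[0,0.002,-0.06],[0,0,0.001],0],
    [[0,0.002,-0.08],[0,0,0.001],0],
    [[0,0.002,-0.1],[0,0,0.001],0],
    [[0,0.002,-0.112],[0,0,0.001],0],
    [[0,0.002,-0.12],[0,0,0.001],0],
    [[0,0.002,-0.12],[0,0,0.001],0],
  ],
)

```text
time: 54.9
ee_pos: [565.6, 34.8, 170.3]
tool_rot: [3.142, 0.001, -0.061]
ft_force: [-2.3, -0.3, 2.5]
finger_gap: 19.1
```

Near-contact at the seated height (170.3 against an expected 169.9). Release and retreat straight up.

Emit:
apply_moves(
  rows=[
    [[0,0,-0.004],[0,0,0],0],
    [[0,0,-0.004],[0,0,0],0],
    [[0,0,-0.004],[0,0,0],0.5],
    [[0,0,-0.004],[0,0,0],1],
    [[0,0,-0.004],[0,0,0],1],
    [[0,0,-0.004],[0,0,0],1],
    [[0,0,-0.004],[0,0,0],1],
    [[0,0,-0.004],[0,0,0],1],
  ],
)

```text
time: 55.7
ee_pos: [565.7, 34.8, 168.6]
tool_rot: [3.141, 0.001, -0.061]
ft_force: [0.3, -0.8, 0.5]
finger_gap: 85.5
```

Emit:
apply_moves(
  rows=[
    [[0,0,0.05],[0,0,0],1],
    [[0,0,0.15],[0,0,0],1],
    [[0,0,0.3],[0,0,0],1],
    [[0,0,0.45],[0,0,0],1],
    [[0,0,0.55],[0,0,0],1],
    [[0,0,0.6],[0,0,0],1],
    [[0,0,0.6],[0,0,0],1],
    [[0,0,0.6],[0,0,0],1],
  ],
)

```text
time: 56.5
ee_pos: [565.4, 34.8, 287.9]
tool_rot: [3.141, 0.002, -0.061]
ft_force: [-0.2, 0.1, -0.2]
finger_gap: 85.4
```

Emit:
apply_moves(
  rows=[
    [[-0.2,0.1,0],[0,0,0],1],
    [[-0.4,0.25,0],[0,0,0],1],
    [[-0.6,0.4,0],[0,0,0],1],
    [[-0.7,0.55,0],[0,0,0],1],
    [[-0.7,0.7,0],[0,0,0],1],
    [[-0.7,0.85,0],[0,0,0],1],
    [[-0.7,1,0],[0,0,0],1],
    [[-0.7,1,0],[0,0,0],1],
  ],
)

```text
time: 57.3
ee_pos: [424.8, 237.3, 286.7]
tool_rot: [3.141, 0.004, -0.057]
ft_force: [1.0, -1.0, -0.7]
finger_gap: 85.5
```

```bash
python3 - <<'E'
from h import *
s=read_state();print(s['ee_pos'],s['tool_rot'],s['ft_force'])
for n in('top','scene'):
    p,d,c,W=shot(n); X=cloud(d,c,W);x,y=X[...,0],X[...,1]; m=(abs(y-36)<170)&(x>450)&(x<680)
    rectof(m,X,(152,175),n+' lid'); rectof(m,X,(190,215),n+' bar')
    q=X[m&(X[...,2]>152)&(X[...,2]<175)]; print('plate',plane(q)[:2])
    m=(abs(y+278)<110)&(abs(x-480)<70)
    for yy in(-341,-278,-215): rectof((abs(x-480)<60)&(abs(y-yy)<28),X,(145,165),'cap')
    near=(x>280)&(x<480)&(abs(y)<150)
    rectof(near,X,(80,95),'jar'); rectof(near&(y<30)&(y>-150),X,(14,35),'timer'); 
    save(p,n+'10.png')
E
```

```text
[424.75860507 237.30953686 286.67619665] [ 3.14072967  0.00416218 -0.05669185] [ 1.02715022 -0.96390273 -0.65347534]
top lid 6110 162.6 [566.   36.9] [242.1 129.6] 86.64
top bar 476 199.2 [566.4  36.7] [99.4 20.6] 86.31
plate (array([565.02902942,  37.38088028, 162.60935719]), array([-1.51077968e-04, -6.10235243e-04,  9.99999802e-01]))
cap 171 155.5 [ 479.9 -338.9] [29.6 28.7] 33.48
cap 165 155.7 [ 483.6 -277.3] [28.2 28.9] 2.62
cap 160 155.2 [ 483.7 -213.8] [27.4 28.9] 84.18
jar 440 90.5 [383.4  57.5] [50.7 49.4] 0.46
timer 648 25.7 [382.5 -56.5] [75.  49.9] 77.99
scene lid 4180 162.1 [569.4  36.8] [243.5 134.1] 86.98
scene bar 333 198.2 [569.3  36.4] [99.5 22.8] 87.46
plate (array([571.10073463,  35.61503164, 162.09744317]), array([-6.93248302e-05, -6.92483630e-04,  9.99999758e-01]))
cap 112 154.1 [ 483.4 -339.8] [28.  29.1] 48.88
cap 110 154.4 [ 487.4 -277.4] [28.4 27.2] 51.97
cap 112 154.1 [ 487.4 -214.2] [28.3 28.7] 16.4
jar 277 90.0 [386.   57.7] [50.2 56.2] 74.02
timer 441 25.0 [386.5 -57. ] [74.9 54. ] 78.19
```

View pics/scene10.png

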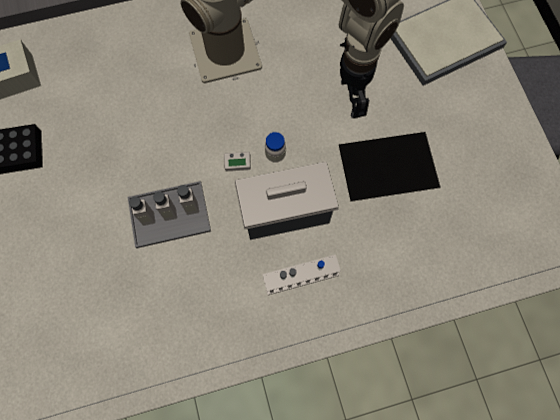

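The lid sits level on the carrier at (287,198), about 1 mm off centre and under 1° off square. All three bottles stand in the tray at (138–185, 200), and the jar, timer and rack look unmoved. Handing in.

```bash
python3 -c "
from bench import bot; print(bot.finish_job())"
```

```text
the job is handed in; nothing more can be done
None
```

The job is handed in, at about 57 s on the robot's clock; no verdict was reported. I laid the lid on the mat, brought all three bottles upright inside the carrier one at a time, and stood each in the tray. Then I put the lid back on the empty carrier.

**Last checks**
- **Lid:** the plate top is at z = 162.1–162.6 mm, so it is fully seated. Its tilt is about 0.04°. It is about 1 mm off the carrier's centre in both views. It is square within about 0.7°; the grip bar in the scene view read 1.1°.
- **Bottles:** all three cap tops are at 154–156 mm, which matches standing on the tray floor. They leaned less than 0.5° when set down.
- **Bystanders:** the jar and timer are within 2 mm of their first readings. The rack looked unmoved, but its rectangle fits never gave a reliable position, so I did not measure it.

**Irregularities**
- While the bottles were being moved, the lid was knocked about 29 mm on the mat. I found it again and regrasped it there.
- On the first descent to a bottle there was a brief contact of about 18 N with an unidentified part. Backing off cleared it.
- The cameras disagreed by 3–5 mm in x, so I aligned the lid by differences within each view. The wrist view put the tray 4 mm from where the top view had it.

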